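# Swap the empty food tin behind the dispenser

### The job

The black-capped food tin at the back of the maple stand is empty, and the green pellet dispenser and the white bottle hem it in: first set those two aside on the blue mat, then stand the empty tin centred on the cork coaster, and then stand the fresh yellow-capped tin centred on the stand's black disc, where the empty one was. Only after that put the dispenser and the bottle back on the stand, each exactly where it stood at the start. Keep all four upright throughout, and leave the white feeding ring and the glass dish where they are.

Things in the scene. Friction and masses are not known exactly. Their poses are not given: they have to be found in the camera images.
- dispenser: Loose press-button pellet dispenser, translucent green plastic with a round white button on top; upright box 44 (its x) x 52 (its y) mm, upright faces up to 95 mm, 118 mm tall over the button; 160 g or so. Origin: centre of its underside, z up. It starts on one of the two pale square marks of the stand, the bottle on the other.
- bottle: Loose white bottle with a pale blue band and a blue cap; round, 50 mm diameter up to 85 mm height, then a shoulder and a cap 30 mm wide, 120 mm tall in all; 180 g or so. Origin: centre of its underside, z up.
- tin_empty: Loose empty food tin: round aluminium, black cap, 58 mm diameter, 59 mm tall, straight sides (the cap is flush); 70 g or so. Origin: centre of its underside, z up. It starts on the black disc of the stand.
- tin_fresh: Loose fresh food tin: same shape as the empty one (58 mm diameter, 59 mm tall) but with a yellow cap; 160 g or so. Origin: centre of its underside, z up. It starts on the dark wooden tray, beside the cork coaster (centres 110 mm apart).
- stand: Fixed low maple stand. Origin: at table height directly below the centre of its black disc (68 mm across), the tin's place; x points to its back, z up. Its board is 12 mm thick, from x = -135 to +50 mm and y = -105 to +105 mm; a clear acrylic guard 200 mm wide stands across its back at x = 43 to 49 mm, its top 82 mm above the table. Two pale square marks (64 mm) centred at x = -35, y = +62 and -62 mm carry the dispenser and the bottle at the start.
- mat: Fixed blue side mat, empty at the start, 160 (x) x 210 (y) mm, 4 mm thick. Origin: centre of its underside, on the table. The dispenser and the bottle are to stand here, both at once, while the tins are exchanged (for instance 55 mm either side of the middle along y).
- coaster: Fixed round cork coaster, 76 mm diameter, 4 mm thick, lying on the dark wooden tray (tray 180 x 200 mm, 8 mm thick, on the table). Origin: centre of the coaster's underside, 8 mm above the table; the empty tin's final place.
- ring: Loose white plastic feeding ring, 70 mm outside diameter, 12 mm high, lying on the front of the stand (near its x = -95, y = 0). Not to be shifted. Origin: centre of its underside.
- dish: Loose round glass dish, 68 mm diameter, 22 mm high, on the far part of the dark wooden tray. Not to be shifted. Origin: centre of its underside.
There are look-alikes about, which are no part of the job. Leave any pink or purple look-alike of the tin_empty alone.

How it is judged:
On the way, in this order (a step that is already met when the one before it is completed fails the run):
1. dispenser and bottle both stand released on the blue mat, the empty tin not yet moved (x of dispenser in the frame of mat between -0.08 and 0.08 m and y of dispenser in the frame of mat between -0.105 and 0.105 m and z of dispenser in the frame of mat between -0.001 and 0.012 m and angle between each of dispenser, bottle's own z axis and vertical below 0.1 rad and linear speed of each of dispenser, bottle below 0.03 m/s and contact force between each of dispenser, bottle and the fingers below 0.2 N and x of bottle in the frame of mat between -0.08 and 0.08 m and y of bottle in the frame of mat between -0.105 and 0.105 m and z of bottle in the frame of mat between -0.001 and 0.012 m and distance of tin_empty from where it was at the start of the episode below 0.015 m), for 0.2 s.
2. the empty tin stands released on the coaster, dispenser and bottle still on the mat, the fresh tin not yet moved (horizontal distance between tin_empty and coaster below 0.015 m and z of tin_empty in the frame of coaster between -0.001 and 0.01 m and angle between tin_empty's own z axis and vertical below 0.1 rad and linear speed of tin_empty below 0.03 m/s and contact force between tin_empty and the fingers below 0.2 N and x of dispenser in the frame of mat between -0.08 and 0.08 m and y of dispenser in the frame of mat between -0.105 and 0.105 m and z of each of dispenser, bottle in the frame of mat below 0.012 m and x of bottle in the frame of mat between -0.08 and 0.08 m and y of bottle in the frame of mat between -0.105 and 0.105 m and distance of tin_fresh from where it was at the start of the episode below 0.015 m), for 0.2 s.
3. the fresh tin stands released on the stand's black disc, dispenser and bottle still on the mat (horizontal distance between tin_fresh and stand below 0.015 m and z of tin_fresh in the frame of stand between 0.007 and 0.018 m and angle between tin_fresh's own z axis and vertical below 0.1 rad and linear speed of tin_fresh below 0.03 m/s and contact force between tin_fresh and the fingers below 0.2 N and x of dispenser in the frame of mat between -0.08 and 0.08 m and y of dispenser in the frame of mat between -0.105 and 0.105 m and z of each of dispenser, bottle in the frame of mat below 0.012 m and x of bottle in the frame of mat between -0.08 and 0.08 m and y of bottle in the frame of mat between -0.105 and 0.105 m), for 0.2 s.
At the end, for the whole second after the job is handed in: The empty tin stands on the coaster and the fresh tin on the stand's black disc, each within 15 mm of its centre; dispenser and bottle stand within 15 mm of where each began; all four upright (within 0.1 rad), released and at rest; ring and dish within 20 mm of where they began (horizontal distance between tin_empty and coaster below 0.015 m and z of tin_empty in the frame of coaster between -0.001 and 0.01 m and angle between each of tin_empty, tin_fresh, dispenser, bottle's own z axis and vertical below 0.1 rad and linear speed of each of tin_empty, tin_fresh, dispenser, bottle below 0.03 m/s and contact force between each of tin_empty, tin_fresh, dispenser, bottle and the fingers below 0.2 N and horizontal distance between tin_fresh and stand below 0.015 m and z of tin_fresh in the frame of stand between 0.007 and 0.018 m and distance of each of dispenser, bottle from where it was at the start of the episode below 0.015 m and distance of each of ring, dish from where it was at the start of the episode below 0.02 m); the robot touches nothing.
It fails at once if the dispenser, the bottle or a tin is tipped by more than 0.6 rad (angle between any of dispenser, bottle, tin_empty, tin_fresh's own z axis and vertical above 0.6 rad).
It fails at once if the feeding ring or the glass dish is shifted by more than 20 mm (distance of any of ring, dish from where it was at the start of the episode above 0.02 m).
It also fails if it takes over 141 s, if anything falls off the work surface, if the arm or the gripper's body presses on something with over 40 N, if the wrist force passes 120 N, or if a joint passes its speed limit or range.

### The arm

A 7-joint arm with a two-finger parallel gripper is mounted at the origin on the work surface. World frame = base frame: x ahead of the robot, y to its left, z up, the work surface at z = 0. Lengths are in m, angles in rad, forces in N, time in s.
With the tool pointing down it reaches from about 0.4 to 0.85 m from the base axis. Payload 10.4 kg.
Tool frame: the origin (TCP) lies at the centre of the arm's flange, where the gripper is bolted on; the fingertips stand 173 mm ahead of it and the grasp point (between the pads) lies 155 mm ahead of it (manip.nose_length is the distance from the TCP to the fingertips, in m); z points along the fingers, x is the direction in which the jaws open and shut, and the axes are right-handed (so a half turn about z gives the same grasp; the last joint's range is limited). The gripper opens to 85 mm and grips with 20 to 120 N. Pads are 22 mm wide; open, the fingers measure 114 mm over their backs; the gripper's body (76 mm by 85 mm) begins 54 mm behind the grasp point. The pads swing forward as they close: fully open they stand 13 mm farther back than shut.
Start: joints at [1.1, 0.332, -0.065, 1.46, 0.022, 1.35, -0.088], TCP at [0.271, -0.563, 0.405] pointing down, gripper open.
Joint ranges: [-2.6, 2.6], [-0.5, 2.12], [-1.47, 1.34], [0.16, 2.42], [-1.27, 4.41], [0.06, 2.06], [-2.6, 2.6]. Speed limits (rad/s): [2.22, 2.22, 2.79, 2.79, 3.14, 3.14, 3.14].

### API

Orientations are given as a unit quaternion [x, y, z, w].
In Python, from workcell import status, cams, order, manip gives the robot as it stands.
- The arm moves only by the tool servo_tool, never from a script. Its argument "motion" is a list that holds one entry, the list of rows, each a list of 6 numbers: the shift along the tool's x, y, z in units of 50 mm (1.0 is 50 mm), then the turn, a rotation vector about the tool's x, y, z in units of 5 degrees (1.0 is 5 degrees). In form: [[[x, y, z, ax, ay, az], ...]]. A call has 1 to 12 rows; each row shifts and turns the pose as measured when the row begins, along the tool's axes as they then stand; what a row does not reach is not made up. A row lasts 1/10 s, in which the tool goes at most 50 mm and 8.59 degrees, less where a joint would pass 70% of its speed; a pose out of reach is approached as far as the arm can. A call is refused whole if a number of a shift passes 1 or a number of a turn 1, either way. A call with a gripper value outside its range is refused whole. "jaw" is the closure in counts, from 0 (fully open) to 255 (shut), set as the call begins (left out, the last holds). The fingers move at their own pace and stop on an object; "force" is the grip in N (left out, the last holds). Time passes only in rows, so rows that do not move let the fingers close. It gives the time, the measured TCP pose, the force and the opening at its end, in the units of the state.
- status.get_obs(): the state, without advancing time (a new reading comes with each control period).
- cams.camera(name): name is "scene" or "top" or "wrist"; returns a dict with "color" (420x560x3 uint8, red, green, blue), "vertical_fov" (degrees; the focal length in pixels is half the picture's height over the tangent of half this angle, whatever the lens; pixels are square), "cx", "cy" (the principal point, pixels), "extrinsics" (4x4, takes a point from camera to world coordinates). Camera axes: x right, y down, z forward; pixel columns grow to the right and rows downward; lengths in m; the calibration is good to about 2 mm. A picture is of the moment at which its call begins. There is no depth.
- order.hand_in(): hands the job in, once; it reports no verdict.
The state is a dict: "clock": time; "joint_pos": joint angles; "joint_velocities": joint speeds; "tau": joint torques, N m; "position": TCP position; "ee_rot": TCP orientation; "ft_force": force on the tool from outside, world axes, zero at the start; "torque": the same for the moment, N m; "grip_width": opening from 0.0 (shut) to 1.0 (fully open).
Only numpy, scipy, OpenCV 4.12 (cv2) and the standard library are available. Lean on these libraries where they do the work, as an engineer would, in place of code of your own. Each camera call takes 0.05 s, during which the arm holds its last target.

## Working session

There is one attempt and no reset: what is moved stays moved. The work goes in short steps, Python scripts to look and compute and a tool call to move; the robot and the scene stay as the last step left them, time stands still between calls to the robot, and variables do not carry over. Pictures are saved under pics/ and viewed, and the job is handed in when it is done.

Besides the shell and the picture viewer there is one more tool, called after "Emit:" in YAML: its name, and indented under it one key for each argument. servo_tool: Moves the arm, as the interface text tells. Its arguments: {"type":"object","properties":{"motion":{"type":"array","items":{"type":"array","items":{"type":"array","items":{"type":"number"}}}},"jaw":{"type":"number"},"force":{"type":"number"}},"required":["motion"]}

```bash
ls; mkdir -p pics; python3 - <<'E'
from workcell import status,cams,order,manip
import cv2,numpy as np
print(status.get_obs())
for n in ["scene","top","wrist"]:
    c=cams.camera(n); print(n,c["vertical_fov"],c["cx"],c["cy"],np.round(c["extrinsics"],4).tolist(), [k for k in c])
    cv2.imwrite(f"pics/{n}0.png",c["color"][:,:,::-1])
print(dir(manip),manip.nose_length)
E
```

```text
pics
{'clock': 0.0, 'joint_pos': array([ 1.10039144,  0.3329089 , -0.0647179 ,  1.46095989,  0.02160008,
        1.34985709, -0.08850276]), 'joint_velocities': array([ 8.51549156e-04,  5.71688240e-04, -1.29067411e-03, -2.28798452e-04,
       -4.65538177e-04,  3.27985957e-05,  1.25787700e-03]), 'tau': array([-3.70087519e-04, -6.25445580e+01,  4.89048916e-02, -3.91598403e+01,
        1.60476915e-02,  1.01400999e-02, -5.29173053e-05]), 'position': array([ 0.27057924, -0.56325782,  0.40388379]), 'ee_rot': array([ 8.46468907e-01, -5.32437671e-01, -6.23666113e-04, -3.57375895e-04]), 'ft_force': array([-0.53502364, -0.28411751,  0.63159775]), 'torque': array([ 0.00835503, -0.00788609,  0.02865556]), 'grip_width': 1.0019589665270388}
scene 44.29099014586983 286.26667561050687 201.71565279568853 [[-0.3421, 0.671, -0.6578, 1.3214], [0.9396, 0.2376, -0.2462, 0.3143], [-0.0089, -0.7023, -0.7118, 0.9793], [0.0, 0.0, 0.0, 1.0]] ['color', 'vertical_fov', 'cx', 'cy', 'extrinsics']
top 50.234272372714855 275.6073341178764 216.3017264184652 [[-0.0132, -0.9922, 0.1239, 0.3605], [-0.9999, 0.0135, 0.0013, -0.0118], [-0.0029, -0.1239, -0.9923, 1.0326], [0.0, 0.0, 0.0, 1.0]] ['color', 'vertical_fov', 'cx', 'cy', 'extrinsics']
wrist 67.79187999108025 276.66365624244986 209.08652950136963 [[0.4326, -0.8564, -0.2818, 0.3428], [-0.9016, -0.411, -0.135, -0.5285], [-0.0002, 0.3124, -0.9499, 0.3743], [0.0, 0.0, 0.0, 1.0]] ['color', 'vertical_fov', 'cx', 'cy', 'extrinsics']
['MotionError', '__class__', '__delattr__', '__dict__', '__dir__', '__doc__', '__eq__', '__format__', '__ge__', '__getattribute__', '__getstate__', '__gt__', '__hash__', '__init__', '__init_subclass__', '__le__', '__lt__', '__module__', '__ne__', '__new__', '__reduce__', '__reduce_ex__', '__repr__', '__setattr__', '__sizeof__', '__str__', '__subclasshook__', '__weakref__', 'nose_length'] 0.1734
```

View pics/scene0.png

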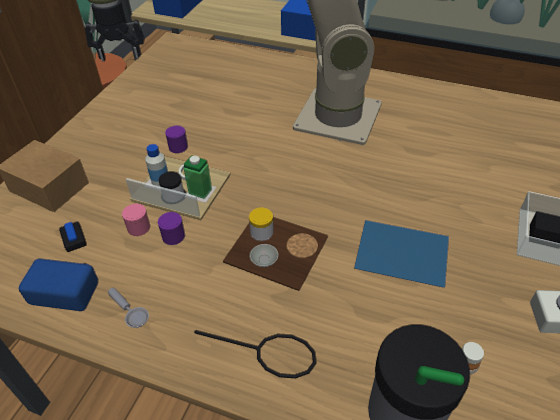

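View pics/top0.png

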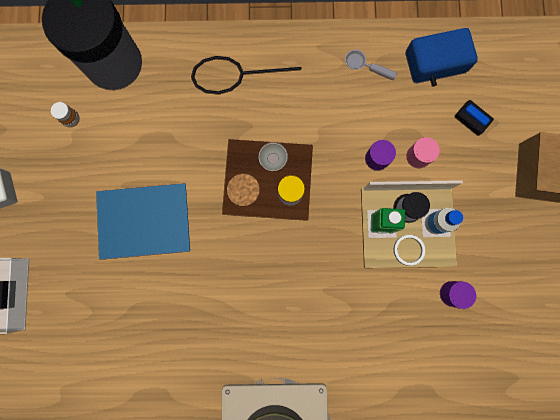

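View pics/wrist0.png

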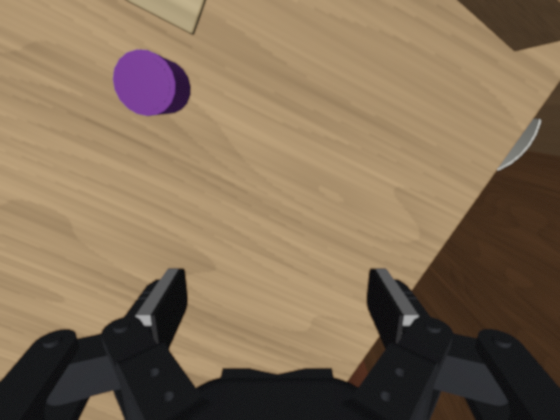

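```bash
cat > h.py <<'E'
from workcell import status,cams,order,manip
import cv2,numpy as np
from scipy.spatial.transform import Rotation as R
def K(c):
    f=c["color"].shape[0]/2/np.tan(np.radians(c["vertical_fov"]/2)); return f
def ray(c,u,v):
    f=K(c); E=c["extrinsics"]; d=E[:3,:3]@np.array([(u-c["cx"])/f,(v-c["cy"])/f,1.]); return E[:3,3],d
def onz(c,u,v,z):
    o,d=ray(c,u,v); return o+d*(z-o[2])/d[2]
def proj(c,p):
    E=c["extrinsics"]; q=E[:3,:3].T@(np.asarray(p)-E[:3,3]); f=K(c); return np.array([c["cx"]+f*q[0]/q[2],c["cy"]+f*q[1]/q[2]])
def blobs(c,lo,hi,roi,amin=30):
    h=cv2.cvtColor(c["color"],cv2.COLOR_RGB2HSV); m=cv2.inRange(h,np.array(lo),np.array(hi)); mm=np.zeros_like(m); x0,y0,x1,y1=roi; mm[y0:y1,x0:x1]=m[y0:y1,x0:x1]
    cs,_=cv2.findContours(mm,cv2.RETR_EXTERNAL,cv2.CHAIN_APPROX_NONE)
    return [k for k in sorted(cs,key=cv2.contourArea,reverse=True) if cv2.contourArea(k)>amin]
E
python3 - <<'E'
from h import *
t=cams.camera("top")["color"][:,:,::-1];s=cams.camera("scene")["color"][:,:,::-1]
a=cv2.resize(t[165:285,340:480],None,fx=5,fy=5,interpolation=cv2.INTER_CUBIC)
b=cv2.resize(s[130:230,110:250],None,fx=5,fy=5,interpolation=cv2.INTER_CUBIC)
cv2.imwrite("pics/a1.png",a);cv2.imwrite("pics/b1.png",b)
cv2.imwrite("pics/t1.png",cv2.resize(t[125:235,210:330],None,fx=5,fy=5,interpolation=cv2.INTER_CUBIC))
E
```

```text
(no output)
```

View pics/a1.png

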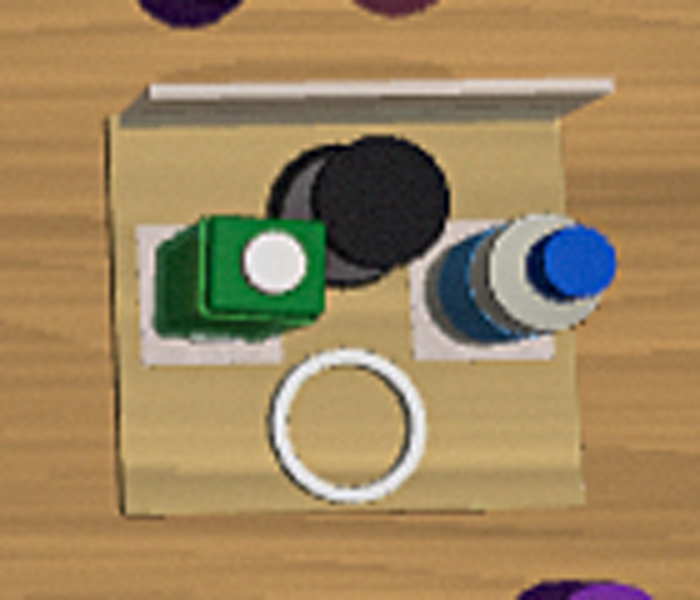

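View pics/b1.png

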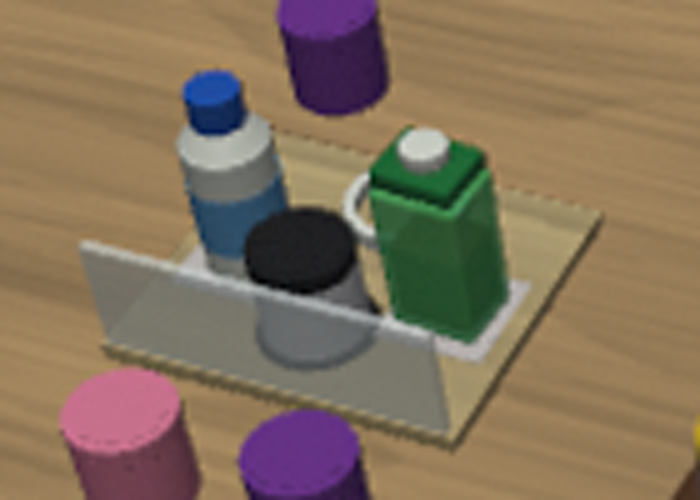

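View pics/t1.png

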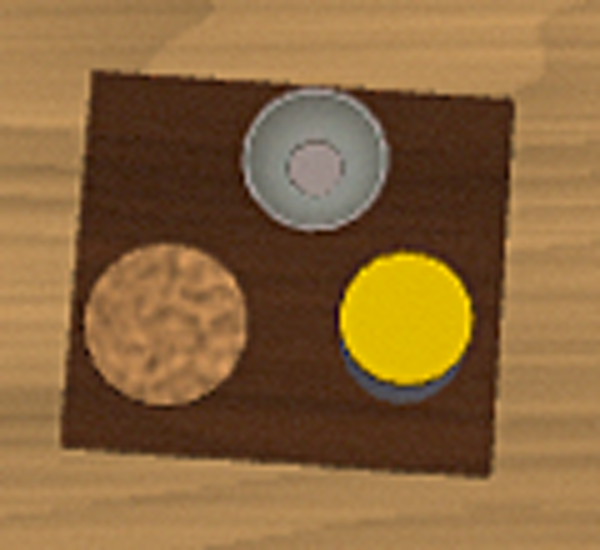

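```bash
cat > meas.py <<'E'
from h import *
c=cams.camera("top"); s=cams.camera("scene")
def ell(c,lo,hi,roi,z,name):
    for k in blobs(c,lo,hi,roi)[:1]:
        M=cv2.minEnclosingCircle(k)
        m=cv2.moments(k); u,v=m["m10"]/m["m00"],m["m01"]/m["m00"]
        print(name,np.round([u,v],1),"r",round(M[1],1),"->",np.round(onz(c,u,v,z)[:2],4))
ell(c,[20,150,120],[35,255,255],(220,140,320,230),.067,"yellow top")
ell(s,[20,150,120],[35,255,255],(220,190,320,290),.067,"yellow scene")
ell(c,[0,0,0],[180,255,45],(393,185,440,220),.071,"black top")
ell(s,[0,0,0],[180,255,45],(155,165,186,192),.071,"black scene")
ell(c,[105,180,120],[125,255,255],(430,200,475,235),.132,"bcap top")
ell(s,[105,180,120],[125,255,255],(140,140,165,160),.132,"bcap scene")
ell(c,[50,150,20],[75,255,255],(360,195,410,240),.107,"disp top")
ell(c,[0,0,150],[180,40,255],(385,208,402,225),.13,"button top")
ell(s,[0,0,150],[180,40,255],(185,150,203,166),.13,"button scene")
ell(c,[0,0,140],[180,50,255],(390,230,430,270),.024,"ring")
ell(c,[0,30,110],[25,200,255],(222,170,262,210),.012,"coaster")
b=blobs(c,[95,100,60],[112,255,255],(80,170,200,270))[0]; r=cv2.boxPoints(cv2.minAreaRect(b))
P=np.array([onz(c,*p,.004)[:2] for p in r]); print("mat",np.round(P,3).tolist(),np.round(P.mean(0),4))
E
python3 meas.py
```

```text
yellow top [290.7 188.2] r 13.3 -> [ 0.5426 -0.0444]
yellow scene [260.4 215.9] r 11.8 -> [ 0.5444 -0.0439]
black top [414.6 204.7] r 17.7 -> [ 0.5019 -0.3122]
black scene [169.7 179.9] r 10.8 -> [ 0.5081 -0.3116]
bcap top [455.4 216.9] r 7.1 -> [ 0.4669 -0.3743]
bcap scene [151.8 147.5] r 5.1 -> [ 0.4695 -0.3736]
disp top [389.  219.7] r 19.1 -> [ 0.4657 -0.2462]
button top [394.4 217. ] r 6.1 -> [ 0.4685 -0.2516]
button scene [194.2 158.5] r 4.6 -> [ 0.4701 -0.2514]
ring [409.4 249.6] r 15.7 -> [ 0.4069 -0.31  ]
coaster [242.6 189.4] r 16.4 -> [0.5517 0.065 ]
mat [[0.553, 0.415], [0.57, 0.2], [0.413, 0.185], [0.397, 0.395]] [0.4833 0.2987]
```

Candidates for the black-capped tin, in top-view pixels: black cap (416,206) and the look-alikes purple (381,153), purple (461,294) and pink (427,150). I choose the black cap on the disc; the close crop confirms a black cap on an aluminium body, between the dispenser (393,219) and the bottle (450,218).

Emit:
servo_tool:
  motion:
    - [[0, 0, 0, 0, 0, -1], [0, 0, 0, 0, 0, -1], [0, 0, 0, 0, 0, -1], [0, 0, 0, 0, 0, -1], [0, 0, 0, 0, 0, -1], [0, 0, 0, 0, 0, -1], [0, 0, 0, 0, 0, -1], [0, 0, 0, 0, 0, -1], [0, 0, 0, 0, 0, -1], [0, 0, 0, 0, 0, -1], [0, 0, 0, 0, 0, -1], [0, 0, 0, 0, 0, -1]]
  jaw: 0
  force: 40

```text
clock: 1.55
position: [0.2705, -0.5632, 0.4039]
ee_rot: [1.0, -0.017, -0.0, -0.001]
ft_force: [0.2, -0.2, -0.3]
grip_width: 0.999
```

```bash
cat > st.py <<'E'
from h import *
import sys
o=status.get_obs(); r=R.from_quat(o["ee_rot"]); M=r.as_matrix()
print("t",round(o["clock"],2),"pos",np.round(o["position"],4),"x-axis deg",round(np.degrees(np.arctan2(M[1,0],M[0,0])),2),"zaxis",np.round(M[:,2],3),"F",np.round(o["ft_force"],1),"w",round(o["grip_width"],3),"j",np.round(o["joint_pos"],2))
if len(sys.argv)>3:
    t=np.array(list(map(float,sys.argv[1:4]))); d=M.T@(t-o["position"]); print("shift units",np.round(d/.05,3))
    if len(sys.argv)>4:
        a=np.radians(float(sys.argv[4])); G=np.array([[np.cos(a),np.sin(a),0],[np.sin(a),-np.cos(a),0],[0,0,-1]])
        print("turn units",np.round(np.degrees(R.from_matrix(M.T@G).as_rotvec())/5,3))
E
python3 st.py .469 -.2515 .35 0.5
```

```text
t 1.55 pos [ 0.2705 -0.5632  0.4039] x-axis deg -1.98 zaxis [-0.001  0.001 -1.   ] F [ 0.2 -0.2 -0.3] w 0.999 j [ 1.21  0.34 -0.21  1.45  0.07  1.36  0.96]
shift units [ 3.752 -6.366  1.082]
turn units [-0.013  0.01  -0.496]
```

Emit:
servo_tool:
  motion:
    - [[0.47, -0.8, 0.13, 0, 0, -0.1], [0.47, -0.8, 0.13, 0, 0, -0.1], [0.47, -0.8, 0.13, 0, 0, -0.1], [0.47, -0.8, 0.13, 0, 0, -0.1], [0.47, -0.8, 0.13, 0, 0, -0.1], [0.47, -0.8, 0.13, 0, 0, 0], [0.47, -0.8, 0.13, 0, 0, 0], [0.47, -0.8, 0.13, 0, 0, 0], [0, 0, 0, 0, 0, 0]]

```text
clock: 2.45
position: [0.4646, -0.2332, 0.3496]
ee_rot: [1.0, 0.005, 0.0, 0.001]
ft_force: [-0.2, 0.3, -0.9]
grip_width: 1.001
```

```bash
python3 st.py .469 -.2515 .30 0.5
python3 - <<'E'
from h import *
c=cams.camera("top"); w=cams.camera("wrist")
for n,u in (("top",c),("wrist",w)): cv2.imwrite(f"pics/{n}2.png",u["color"][:,:,::-1])
print(np.round(w["extrinsics"],3).tolist())
for p in [(.469,-.2515,.13),(.5045,-.3117,.071)]: print(proj(w,p))
E
```

```text
t 2.45 pos [ 0.4646 -0.2332  0.3496] x-axis deg 0.56 zaxis [ 0.    -0.002 -1.   ] F [-0.2  0.3 -0.9] w 1.001 j [ 0.81  0.17 -0.48  1.79  0.09  1.2   0.32]
shift units [0.084 0.364 0.994]
turn units [ 0.024 -0.002  0.012]
[[1.0, 0.006, 0.002, 0.463], [0.006, -0.949, -0.316, -0.156], [-0.0, 0.316, -0.949, 0.32], [0.0, 0.0, 0.0, 1.0]]
[285.04666055 254.24421242]
[321.33997882 284.69578094]
```

View pics/wrist2.png

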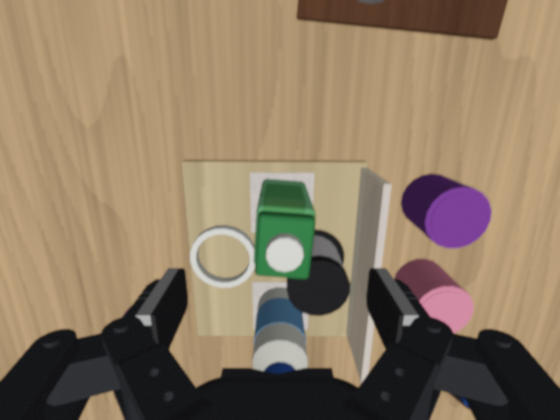

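Emit:
servo_tool:
  motion:
    - [[0.08, 0.36, 0.2, 0, 0, 0], [0, 0, 0.2, 0, 0, 0], [0, 0, 0.3, 0, 0, 0], [0, 0, 0.4, 0, 0, 0], [0, 0, 0.4, 0, 0, 0], [0, 0, 0.4, 0, 0, 0], [0, 0, 0.3, 0, 0, 0], [0, 0, 0, 0, 0, 0]]

```text
clock: 3.35
position: [0.4605, -0.2675, 0.2362]
ee_rot: [1.0, -0.007, -0.001, 0.004]
ft_force: [-1.0, 0.2, 0.5]
grip_width: 1.003
```

```bash
python3 st.py .469 -.2515 .24 0.5
python3 - <<'E'
from h import *
w=cams.camera("wrist")
for n,u in (("wrist",w),): cv2.imwrite(f"pics/{n}3.png",u["color"][:,:,::-1])
E
```

```text
t 3.35 pos [ 0.4605 -0.2675  0.2362] x-axis deg -0.81 zaxis [-0.002 -0.008 -1.   ] F [-1.   0.2  0.5] w 1.003 j [ 0.81  0.33 -0.43  1.87  0.17  0.98  0.29]
shift units [ 0.166 -0.323 -0.079]
turn units [ 0.092  0.021 -0.262]
```

View pics/wrist3.png

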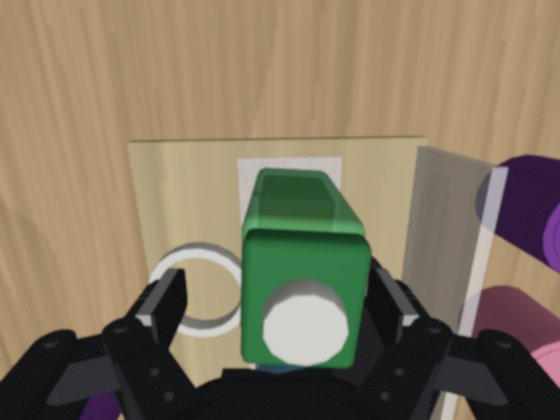

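Emit:
servo_tool:
  motion:
    - [[0.08, -0.15, -0.04, 0.05, 0, -0.13], [0.06, -0.12, -0.03, 0.03, 0, -0.1], [0, 0, 0, 0, 0, 0], [0, 0, 0, 0, 0, 0]]

```text
clock: 3.8
position: [0.4692, -0.2539, 0.2442]
ee_rot: [1.0, 0.003, 0.002, 0.002]
ft_force: [-0.1, -0.1, 0.5]
grip_width: 0.998
```

```bash
python3 st.py .469 -.2515 .24 0.5
```

```text
t 3.8 pos [ 0.4692 -0.2539  0.2442] x-axis deg 0.37 zaxis [ 0.003 -0.003 -1.   ] F [-0.1 -0.1  0.5] w 0.998 j [ 0.8   0.32 -0.45  1.86  0.17  0.99  0.29]
shift units [-0.004 -0.048  0.084]
turn units [ 0.039 -0.035 -0.026]
```

Emit:
servo_tool:
  motion:
    - [[0, -0.04, 0.05, 0.03, -0.03, 0], [0, 0, 0, 0, 0, 0], [0, 0, 0, 0, 0, 0]]

```text
clock: 4.1
position: [0.4693, -0.2518, 0.2421]
ee_rot: [1.0, 0.003, 0.0, 0.001]
ft_force: [0.6, 1.1, -0.1]
grip_width: 1.003
```

Emit:
servo_tool:
  motion:
    - [[0, 0, 0, 0, 0, 0], [0, 0, 0, 0, 0, 0], [0, 0, 0, 0, 0, 0], [0, 0, 0, 0, 0, 0], [0, 0, 0, 0, 0, 0], [0, 0, 0, 0, 0, 0], [0, 0, 0, 0, 0, 0], [0, 0, 0, 0, 0, 0]]
  jaw: 255
  force: 40

```text
clock: 4.9
position: [0.4692, -0.2521, 0.2422]
ee_rot: [1.0, 0.003, 0.0, 0.001]
ft_force: [-0.2, -0.8, 0.8]
grip_width: 0.519
```

```bash
python3 st.py .469 -.2515 .24 0.5; python3 - <<'E'
from h import *
w=cams.camera("wrist")
for n,u in (("wrist",w),): cv2.imwrite(f"pics/{n}4.png",u["color"][:,:,::-1])
E
```

```text
t 4.9 pos [ 0.4692 -0.2521  0.2422] x-axis deg 0.34 zaxis [ 0.001 -0.001 -1.   ] F [-0.2 -0.8  0.8] w 0.519 j [ 0.8   0.32 -0.45  1.86  0.17  0.99  0.28]
shift units [-0.004 -0.012  0.044]
turn units [ 0.016 -0.01  -0.031]
```

View pics/wrist4.png

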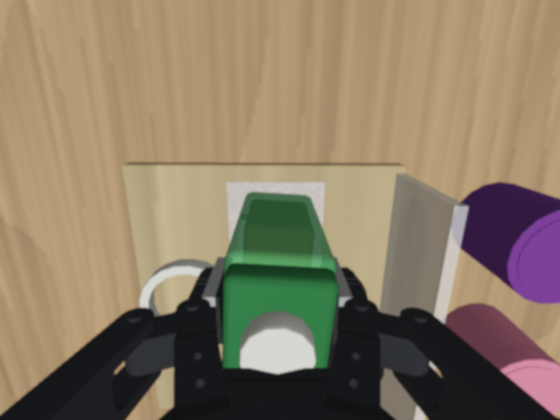

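The view shows the dispenser between the pads (button at 278,345), opening 44 mm. Lifting.

Emit:
servo_tool:
  motion:
    - [[0, 0, -0.1, 0, 0, 0], [0, 0, -0.2, 0, 0, 0], [0, 0, -0.3, 0, 0, 0], [0, 0, -0.4, 0, 0, 0], [0, 0, -0.4, 0, 0, 0], [0, 0, -0.2, 0, 0, 0], [0, 0, -0.1, 0, 0, 0], [0, 0, 0, 0, 0, 0]]

```text
clock: 5.75
position: [0.4685, -0.2516, 0.3325]
ee_rot: [1.0, 0.003, -0.0, 0.0]
ft_force: [-0.3, 0.0, -0.9]
grip_width: 0.52
```

```bash
python3 st.py .488 .244 .335 0.5
```

```text
t 5.75 pos [ 0.4685 -0.2516  0.3325] x-axis deg 0.37 zaxis [-0.001 -0.001 -1.   ] F [-0.3  0.  -0.9] w 0.52 j [ 0.82  0.22 -0.46  1.78  0.1   1.17  0.33]
shift units [ 0.454 -9.908 -0.056]
turn units [ 0.006  0.007 -0.026]
```

Emit:
servo_tool:
  motion:
    - [[0.02, -0.2, 0, 0, 0, 0], [0.02, -0.4, 0, 0, 0, 0], [0.02, -0.5, 0, 0, 0, 0], [0.02, -0.5, 0, 0, 0, 0], [0.02, -0.5, 0, 0, 0, 0], [0.02, -0.5, 0, 0, 0, 0], [0.02, -0.5, 0, 0, 0, 0], [0.02, -0.5, 0, 0, 0, 0], [0.02, -0.5, 0, 0, 0, 0], [0.02, -0.5, 0, 0, 0, 0], [0.02, -0.4, 0, 0, 0, 0], [0.02, -0.2, 0, 0, 0, 0]]

```text
clock: 6.95
position: [0.4741, 0.0253, 0.3225]
ee_rot: [1.0, 0.004, -0.008, -0.003]
ft_force: [1.1, -0.3, -0.9]
grip_width: 0.521
```

```bash
python3 st.py .488 .244 .335 0.5
```

```text
t 6.95 pos [0.4741 0.0253 0.3225] x-axis deg 0.47 zaxis [-0.016  0.005 -1.   ] F [ 1.1 -0.3 -0.9] w 0.521 j [ 0.51  0.13 -0.69  1.91  0.08  1.14 -0.2 ]
shift units [ 0.311 -4.372 -0.233]
turn units [-0.059  0.186 -0.006]
```

Emit:
servo_tool:
  motion:
    - [[0.03, -0.3, -0.05, -0.02, 0.05, 0], [0.03, -0.4, -0.05, -0.02, 0.05, 0], [0.03, -0.45, -0.03, 0, 0.04, 0], [0.03, -0.45, -0.03, 0, 0.04, 0], [0.03, -0.45, 0, 0, 0, 0], [0.03, -0.45, 0, 0, 0, 0], [0.03, -0.4, 0, 0, 0, 0], [0.03, -0.4, 0, 0, 0, 0], [0.03, -0.3, 0, 0, 0, 0], [0.02, -0.2, 0, 0, 0, 0], [0, -0.1, 0, 0, 0, 0], [0, 0, 0, 0, 0, 0]]

```text
clock: 8.15
position: [0.4847, 0.2275, 0.3235]
ee_rot: [1.0, 0.003, -0.006, 0.001]
ft_force: [-0.4, -0.2, -0.8]
grip_width: 0.522
```

```bash
python3 st.py .488 .244 .335 0.5
```

```text
t 8.15 pos [0.4847 0.2275 0.3235] x-axis deg 0.38 zaxis [-0.012 -0.001 -1.   ] F [-0.4 -0.2 -0.8] w 0.522 j [ 0.17  0.3  -0.8   1.76  0.23  1.19 -0.69]
shift units [ 0.066 -0.33  -0.23 ]
turn units [ 0.011  0.133 -0.024]
```

Emit:
servo_tool:
  motion:
    - [[0.05, -0.2, 0, 0, 0.08, 0], [0.02, -0.13, 0, 0, 0.05, 0], [0, 0, 0.1, 0, 0, 0], [0, 0, 0.2, 0, 0, 0], [0, 0, 0.3, 0, 0, 0], [0, 0, 0.3, 0, 0, 0], [0, 0, 0.3, 0, 0, 0], [0, 0, 0.2, 0, 0, 0], [0, 0, 0.1, 0, 0, 0], [0, 0, 0, 0, 0, 0]]

```text
clock: 9.15
position: [0.4884, 0.2417, 0.2394]
ee_rot: [1.0, 0.001, -0.001, 0.002]
ft_force: [-0.4, 0.4, -1.8]
grip_width: 0.522
```

```bash
python3 st.py .488 .244 .235 0.5
```

```text
t 9.15 pos [0.4884 0.2417 0.2394] x-axis deg 0.16 zaxis [-0.003 -0.004 -1.   ] F [-0.4  0.4 -1.8] w 0.522 j [ 0.1   0.42 -0.76  1.82  0.34  1.04 -0.79]
shift units [-0.007 -0.046  0.088]
turn units [ 0.045  0.029 -0.069]
```

Emit:
servo_tool:
  motion:
    - [[0, 0, 0.05, 0.04, 0.02, 0], [0, 0, 0.04, 0, 0, 0], [0, 0, 0, 0, 0, 0], [0, 0, 0, 0, 0, 0]]

```text
clock: 9.55
position: [0.4889, 0.2421, 0.2359]
ee_rot: [1.0, 0.001, 0.001, -0.0]
ft_force: [0.1, -0.9, -2.5]
grip_width: 0.518
```

```bash
python3 st.py .488 .244 .235 0.5
```

```text
t 9.55 pos [0.4889 0.2421 0.2359] x-axis deg 0.16 zaxis [ 0.002  0.001 -1.   ] F [ 0.1 -0.9 -2.5] w 0.518 j [ 0.1   0.43 -0.76  1.82  0.34  1.02 -0.8 ]
shift units [-0.018 -0.038  0.017]
turn units [-0.009 -0.018 -0.069]
```

1–2 mm above the mat; a touch more, then release and rise.

Emit:
servo_tool:
  motion:
    - [[0, 0, 0.03, 0, 0, 0], [0, 0, 0, 0, 0, 0], [0, 0, 0, 0, 0, 0]]

```text
clock: 9.85
position: [0.4891, 0.2423, 0.2349]
ee_rot: [1.0, 0.001, 0.001, -0.001]
ft_force: [0.2, -0.5, -1.5]
grip_width: 0.522
```

Emit:
servo_tool:
  motion:
    - [[0, 0, 0, 0, 0, 0], [0, 0, 0, 0, 0, 0], [0, 0, 0, 0, 0, 0], [0, 0, 0, 0, 0, 0], [0, 0, 0, 0, 0, 0], [0, 0, 0, 0, 0, 0], [0, 0, 0, 0, 0, 0], [0, 0, -0.2, 0, 0, 0], [0, 0, -0.5, 0, 0, 0], [0, 0, -0.6, 0, 0, 0], [0, 0, -0.6, 0, 0, 0], [0, 0, -0.2, 0, 0, 0]]
  jaw: 0

```text
clock: 11.05
position: [0.4882, 0.2424, 0.3451]
ee_rot: [1.0, 0.002, 0.0, -0.001]
ft_force: [1.4, 0.3, -0.2]
grip_width: 0.997
```

```bash
python3 st.py .469 -.374 .335 0.5
```

```text
t 11.05 pos [0.4882 0.2424 0.3451] x-axis deg 0.23 zaxis [ 0.001  0.001 -1.   ] F [ 1.4  0.3 -0.2] w 0.997 j [ 0.15  0.3  -0.81  1.72  0.23  1.22 -0.71]
shift units [-0.433 12.326  0.187]
turn units [-0.014 -0.009 -0.055]
```

Emit:
servo_tool:
  motion:
    - [[-0.03, 0.4, 0, 0, 0, 0], [-0.03, 0.7, 0, 0, 0, 0], [-0.03, 0.8, 0, 0, 0, 0], [-0.03, 0.8, 0, 0, 0, 0], [-0.03, 0.8, 0, 0, 0, 0], [-0.03, 0.8, 0, 0, 0, 0], [-0.03, 0.8, 0, 0, 0, 0], [-0.03, 0.8, 0, 0, 0, 0], [-0.03, 0.8, 0, 0, 0, 0], [-0.03, 0.8, 0, 0, 0, 0], [-0.03, 0.6, 0, 0, 0, 0], [-0.03, 0.3, 0, 0, 0, 0]]

```text
clock: 12.25
position: [0.4699, -0.19, 0.3478]
ee_rot: [1.0, 0.006, 0.003, -0.002]
ft_force: [-0.4, -0.2, -0.5]
grip_width: 1.0
```

```bash
python3 st.py .469 -.374 .335 0.5
```

```text
t 12.25 pos [ 0.4699 -0.19    0.3478] x-axis deg 0.66 zaxis [ 0.006  0.004 -1.   ] F [-0.4 -0.2 -0.5] w 1.0 j [ 0.77  0.15 -0.51  1.82  0.07  1.18  0.25]
shift units [-0.063  3.681  0.243]
turn units [-0.04  -0.073  0.032]
```

Emit:
servo_tool:
  motion:
    - [[-0.01, 0.3, 0, 0, -0.03, 0], [-0.01, 0.5, 0.02, 0, -0.02, 0], [-0.01, 0.6, 0.02, 0, 0, 0], [-0.01, 0.6, 0.02, 0, 0, 0], [0, 0.6, 0.02, 0, 0, 0], [0, 0.5, 0.02, 0, 0, 0], [0, 0.3, 0.02, 0, 0, 0], [0, 0.1, 0, 0, 0, 0], [0, 0, 0, 0, 0, 0]]

```text
clock: 13.15
position: [0.4701, -0.372, 0.3405]
ee_rot: [1.0, 0.007, 0.0, -0.003]
ft_force: [-0.5, -0.2, -0.1]
grip_width: 0.997
```

```bash
python3 st.py .469 -.374 .335 0.5; python3 - <<'E'
from h import *
w=cams.camera("wrist")
cv2.imwrite(f"pics/wrist5.png",w["color"][:,:,::-1])
c=cams.camera("top");cv2.imwrite(f"pics/top5.png",c["color"][:,:,::-1])
print(proj(w,(.469,-.374,.132)))
b=blobs(w,[105,180,90],[125,255,255],(200,180,360,420))
for k in b[:2]:
    m=cv2.moments(k);u,v=m["m10"]/m["m00"],m["m01"]/m["m00"]; print(u,v,onz(w,u,v,.132))
E
```

```text
t 13.15 pos [ 0.4701 -0.372   0.3405] x-axis deg 0.83 zaxis [-0.     0.005 -1.   ] F [-0.5 -0.2 -0.1] w 0.997 j [ 0.91  0.35 -0.39  1.6   0.13  1.23  0.51]
shift units [-0.022  0.041  0.109]
turn units [-0.059 -0.     0.065]
[274.86884203 245.97582376]
272.66973101804564 242.13029168085347 [ 0.46759614 -0.37139686  0.132     ]
```

View pics/wrist5.png

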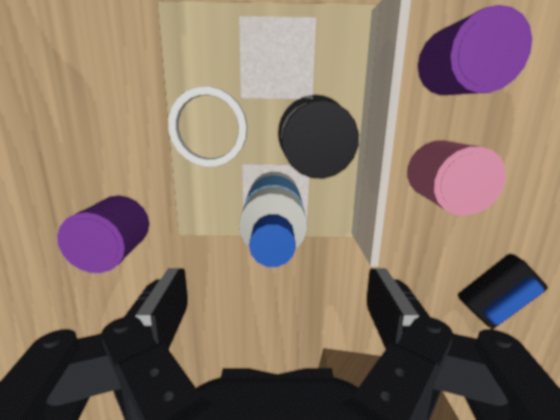

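View pics/top5.png

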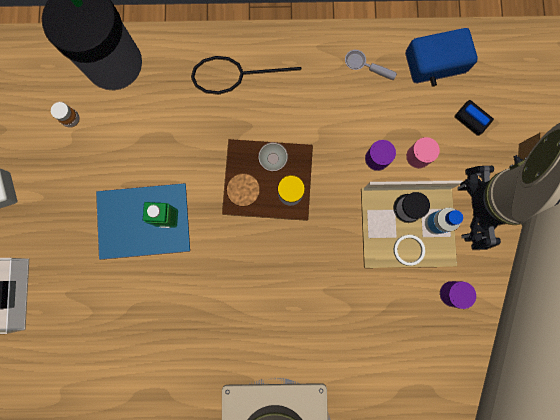

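The top view shows the dispenser upright on the mat (154,212). The wrist view has the bottle cap at (273,242), so the bottle is at about (0.4685, -0.373).

Emit:
servo_tool:
  motion:
    - [[-0.03, 0.02, 0.1, -0.05, 0, 0.06], [0, 0, 0.2, 0, 0, 0], [0, 0, 0.3, 0, 0, 0], [0, 0, 0.4, 0, 0, 0], [0, 0, 0.4, 0, 0, 0], [0, 0, 0.3, 0, 0, 0], [0, 0, 0.1, 0, 0, 0], [0, 0, 0, 0, 0, 0]]

```text
clock: 14.05
position: [0.4691, -0.3664, 0.2419]
ee_rot: [1.0, 0.008, -0.001, -0.001]
ft_force: [-0.3, -0.1, 0.1]
grip_width: 0.998
```

```bash
python3 st.py .4685 -.373 .239 0.5
```

```text
t 14.05 pos [ 0.4691 -0.3664  0.2419] x-axis deg 0.96 zaxis [-0.002  0.003 -1.   ] F [-0.3 -0.1  0.1] w 0.998 j [ 0.89  0.44 -0.38  1.7   0.18  1.04  0.47]
shift units [-0.015  0.132  0.058]
turn units [-0.034  0.018  0.092]
```

Emit:
servo_tool:
  motion:
    - [[0, 0.08, 0.03, -0.03, 0.02, 0.05], [0, 0.05, 0.02, 0, 0, 0], [0, 0, 0, 0, 0, 0], [0, 0, 0, 0, 0, 0]]

```text
clock: 14.45
position: [0.4698, -0.3738, 0.2409]
ee_rot: [1.0, 0.006, 0.001, 0.001]
ft_force: [0.3, -0.2, -0.1]
grip_width: 1.0
```

```bash
python3 st.py .4685 -.373 .239 0.5; python3 - <<'E'
from h import *
w=cams.camera("wrist")
cv2.imwrite(f"pics/wrist6.png",w["color"][:,:,::-1])
print(proj(w,(.4685,-.373,.132)))
E
```

```text
t 14.45 pos [ 0.4698 -0.3738  0.2409] x-axis deg 0.68 zaxis [ 0.002 -0.002 -1.   ] F [ 0.3 -0.2 -0.1] w 1.0 j [ 0.9   0.45 -0.38  1.69  0.19  1.04  0.47]
shift units [-0.025 -0.016  0.037]
turn units [ 0.018 -0.028  0.036]
[271.97619926 366.75323206]
```

View pics/wrist6.png

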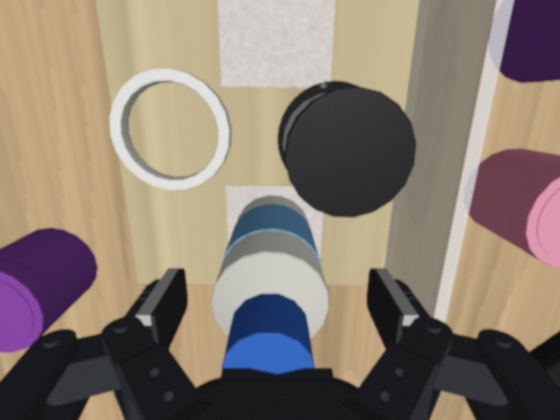

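Emit:
servo_tool:
  motion:
    - [[-0.02, -0.01, 0.06, 0.02, -0.02, 0.03], [0, 0, 0, 0, 0, 0], [0, 0, 0, 0, 0, 0]]

```text
clock: 14.8
position: [0.4688, -0.3733, 0.2382]
ee_rot: [1.0, 0.005, 0.001, 0.0]
ft_force: [-0.2, 0.5, 0.4]
grip_width: 0.996
```

Emit:
servo_tool:
  motion:
    - [[0, 0, 0, 0, 0, 0], [0, 0, 0, 0, 0, 0], [0, 0, 0, 0, 0, 0], [0, 0, 0, 0, 0, 0], [0, 0, 0, 0, 0, 0], [0, 0, 0, 0, 0, 0], [0, 0, 0, 0, 0, 0], [0, 0, 0, 0, 0, 0]]
  jaw: 255
  force: 40

```text
clock: 15.6
position: [0.4687, -0.3733, 0.2385]
ee_rot: [1.0, 0.005, 0.001, 0.0]
ft_force: [-0.7, 0.5, 0.5]
grip_width: 0.568
```

```bash
python3 st.py .4685 -.373 .239 0.5; python3 - <<'E'
from h import *
w=cams.camera("wrist")
cv2.imwrite(f"pics/wrist7.png",w["color"][:,:,::-1])
E
```

```text
t 15.6 pos [ 0.4687 -0.3733  0.2385] x-axis deg 0.52 zaxis [ 0.001 -0.001 -1.   ] F [-0.7  0.5  0.5] w 0.568 j [ 0.9   0.45 -0.37  1.69  0.19  1.03  0.47]
shift units [-0.004 -0.005 -0.009]
turn units [ 0.006 -0.012  0.004]
```

View pics/wrist7.png

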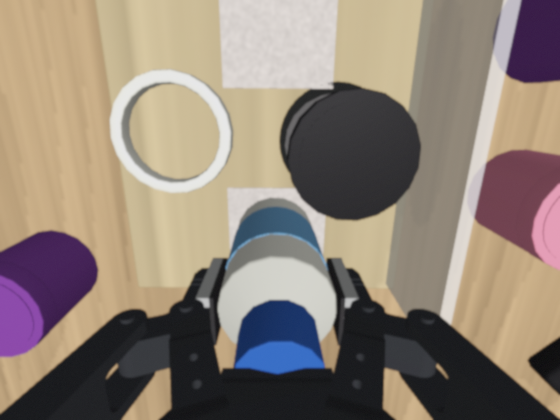

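Emit:
servo_tool:
  motion:
    - [[0, 0, -0.05, 0, 0, 0], [0, 0, -0.1, 0, 0, 0], [0, 0, -0.2, 0, 0, 0], [0, 0, -0.1, 0, 0, 0], [0, 0, 0, 0, 0, 0], [0, 0, 0, 0, 0, 0]]
  force: 60

```text
clock: 16.25
position: [0.4686, -0.373, 0.2627]
ee_rot: [1.0, 0.005, 0.0, -0.0]
ft_force: [-0.5, 0.1, -2.5]
grip_width: 0.571
```

```bash
python3 st.py .479 .354 .335 0.5; python3 - <<'E'
from h import *
w=cams.camera("wrist")
s=cams.camera("scene")
a=cv2.resize(s["color"][110:230,90:250],None,fx=4,fy=4,interpolation=cv2.INTER_CUBIC)
cv2.imwrite(f"pics/s8.png",a[:,:,::-1])
E
```

```text
t 16.25 pos [ 0.4686 -0.373   0.2627] x-axis deg 0.53 zaxis [ 0.001  0.    -1.   ] F [-0.5  0.1 -2.5] w 0.571 j [ 0.9   0.42 -0.38  1.68  0.17  1.08  0.48]
shift units [  0.343 -14.538  -1.445]
turn units [-0.    -0.008  0.006]
```

View pics/s8.png

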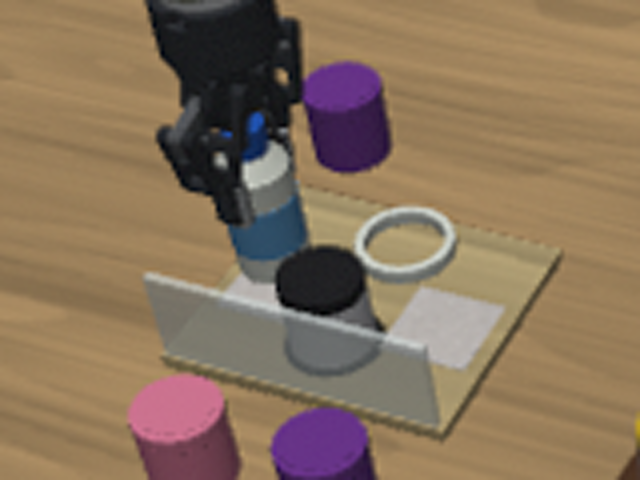

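Bottle lifted, upright. Raising high so that it clears the dispenser.

Emit:
servo_tool:
  motion:
    - [[0, 0, -0.2, 0, 0, 0], [0, 0, -0.4, 0, 0, 0], [0, -0.2, -0.5, 0, 0, 0], [0, -0.4, -0.5, 0, 0, 0], [0, -0.5, -0.4, 0, 0, 0], [0.02, -0.5, -0.3, 0, 0, 0], [0.02, -0.5, -0.2, 0, 0, 0], [0.02, -0.5, 0, 0, 0, 0], [0.02, -0.5, 0, 0, 0, 0], [0.02, -0.5, 0, 0, 0, 0], [0.02, -0.4, 0, 0, 0, 0], [0.02, -0.3, 0, 0, 0, 0]]

```text
clock: 17.55
position: [0.4726, -0.151, 0.3988]
ee_rot: [1.0, 0.003, 0.001, 0.001]
ft_force: [-0.6, -0.7, -2.7]
grip_width: 0.565
```

```bash
python3 st.py .479 .354 .40 0.5
```

```text
t 17.55 pos [ 0.4726 -0.151   0.3988] x-axis deg 0.34 zaxis [ 0.003 -0.002 -1.   ] F [-0.6 -0.7 -2.7] w 0.565 j [ 0.74  0.09 -0.55  1.78  0.05  1.29  0.19]
shift units [  0.189 -10.099  -0.041]
turn units [ 0.019 -0.029 -0.031]
```

Emit:
servo_tool:
  motion:
    - [[0.01, -0.4, 0, 0, 0, 0], [0.01, -0.5, -0.03, 0, 0, 0], [0.01, -0.5, -0.03, 0, 0, 0], [0.01, -0.5, -0.03, 0, 0, 0], [0.01, -0.5, -0.03, 0, 0, 0], [0.01, -0.5, -0.03, 0, 0, 0], [0.01, -0.5, -0.03, 0, 0, 0], [0.01, -0.5, -0.03, 0, 0, 0], [0.01, -0.5, -0.03, 0, 0, 0], [0.01, -0.5, -0.03, 0, 0, 0], [0.01, -0.5, 0, 0, 0, 0], [0.01, -0.5, 0, 0, 0, 0]]

```text
clock: 18.75
position: [0.4764, 0.1543, 0.4166]
ee_rot: [1.0, -0.0, 0.003, 0.003]
ft_force: [0.2, 0.6, -2.4]
grip_width: 0.563
```

```bash
python3 st.py .479 .354 .40 0.5
```

```text
t 18.75 pos [0.4764 0.1543 0.4166] x-axis deg -0.01 zaxis [ 0.007 -0.006 -1.   ] F [ 0.2  0.6 -2.4] w 0.563 j [ 0.38  0.12 -0.84  1.73  0.1   1.33 -0.47]
shift units [ 0.05  -3.996  0.311]
turn units [ 0.064 -0.078 -0.102]
```

Emit:
servo_tool:
  motion:
    - [[0.01, -0.4, 0, 0, -0.03, 0], [0.01, -0.5, 0, 0, -0.03, 0], [0.01, -0.5, 0, 0, 0, 0], [0.01, -0.5, 0, 0, 0, 0], [0.01, -0.4, 0, 0, 0, 0], [0, -0.4, 0, 0, 0, 0], [0, -0.3, 0, 0, 0, 0], [0, -0.2, 0, 0, 0, 0], [0, 0, 0, 0, 0, 0]]

```text
clock: 19.65
position: [0.4785, 0.3229, 0.4181]
ee_rot: [1.0, -0.0, 0.001, 0.003]
ft_force: [-0.0, -0.2, -2.7]
grip_width: 0.568
```

```bash
python3 st.py .479 .354 .231 0.5
```

```text
t 19.65 pos [0.4785 0.3229 0.4181] x-axis deg -0.04 zaxis [ 0.002 -0.005 -1.   ] F [-0.  -0.2 -2.7] w 0.568 j [ 0.05  0.34 -0.9   1.54  0.28  1.4  -0.87]
shift units [-0.    -0.642  3.739]
turn units [ 0.062 -0.028 -0.107]
```

Emit:
servo_tool:
  motion:
    - [[0, -0.3, 0, 0.05, -0.02, -0.1], [0, -0.3, 0.1, 0, 0, 0], [0, 0, 0.3, 0, 0, 0], [0, 0, 0.5, 0, 0, 0], [0, 0, 0.5, 0, 0, 0], [0, 0, 0.5, 0, 0, 0], [0, 0, 0.5, 0, 0, 0], [0, 0, 0.4, 0, 0, 0], [0, 0, 0.3, 0, 0, 0], [0, 0, 0.2, 0, 0, 0], [0, 0, 0, 0, 0, 0]]

```text
clock: 20.75
position: [0.4831, 0.3394, 0.2424]
ee_rot: [1.0, -0.002, 0.001, 0.005]
ft_force: [0.5, -0.3, -2.7]
grip_width: 0.566
```

```bash
python3 st.py .479 .354 .231 0.5
```

```text
t 20.75 pos [0.4831 0.3394 0.2424] x-axis deg -0.25 zaxis [ 0.001 -0.01  -1.   ] F [ 0.5 -0.3 -2.7] w 0.566 j [-0.05  0.54 -0.82  1.7   0.44  1.11 -1.01]
shift units [-0.083 -0.294  0.225]
turn units [ 0.11  -0.012 -0.15 ]
```

Emit:
servo_tool:
  motion:
    - [[-0.05, -0.17, 0.05, 0.06, -0.01, 0], [-0.03, -0.12, 0.05, 0.04, 0, 0], [0, 0, 0.05, 0, 0, 0], [0, 0, 0.02, 0, 0, 0], [0, 0, 0, 0, 0, 0], [0, 0, 0, 0, 0, 0]]

```text
clock: 21.35
position: [0.4794, 0.3564, 0.2363]
ee_rot: [1.0, -0.002, 0.002, -0.001]
ft_force: [-0.6, 0.4, -2.3]
grip_width: 0.568
```

```bash
python3 st.py .479 .354 .231 0.5
```

```text
t 21.35 pos [0.4794 0.3564 0.2363] x-axis deg -0.22 zaxis [ 0.004  0.003 -1.   ] F [-0.6  0.4 -2.3] w 0.568 j [-0.08  0.56 -0.82  1.69  0.45  1.09 -1.04]
shift units [-0.008  0.049  0.105]
turn units [-0.033 -0.047 -0.143]
```

Emit:
servo_tool:
  motion:
    - [[0, 0, 0.06, -0.03, -0.04, 0], [0, 0, 0.05, 0, 0, 0], [0, 0, 0, 0, 0, 0], [0, 0, 0, 0, 0, 0]]

```text
clock: 21.75
position: [0.4797, 0.3562, 0.2307]
ee_rot: [1.0, -0.002, 0.0, -0.0]
ft_force: [-0.6, 0.4, -1.5]
grip_width: 0.567
```

```bash
python3 st.py .479 .354 .2305 0.5
```

```text
t 21.75 pos [0.4797 0.3562 0.2307] x-axis deg -0.25 zaxis [ 0.001  0.    -1.   ] F [-0.6  0.4 -1.5] w 0.567 j [-0.08  0.57 -0.81  1.69  0.46  1.09 -1.04]
shift units [-0.014  0.045  0.004]
turn units [-0.003 -0.011 -0.15 ]
```

Contact height reached; release and rise.

Emit:
servo_tool:
  motion:
    - [[0, 0, 0, 0, 0, 0], [0, 0, 0, 0, 0, 0], [0, 0, 0, 0, 0, 0], [0, 0, 0, 0, 0, 0], [0, 0, 0, 0, 0, 0], [0, 0, 0, 0, 0, 0], [0, 0, 0, 0, 0, 0], [0, 0, -0.2, 0, 0, 0], [0, 0, -0.5, 0, 0, 0], [0, 0, -0.7, 0, 0, 0], [0, 0, -0.7, 0, 0, 0], [0, 0, -0.4, 0, 0, 0]]
  jaw: 0

```text
clock: 22.95
position: [0.4789, 0.3559, 0.3604]
ee_rot: [1.0, -0.002, -0.001, 0.001]
ft_force: [-0.3, -0.1, 0.7]
grip_width: 1.0
```

```bash
python3 st.py .505 -.312 .35 90;python3 - <<'E'
from h import *
c=cams.camera("top");cv2.imwrite(f"pics/top9.png",c["color"][:,:,::-1])
s=cams.camera("scene")
a=cv2.resize(s["color"][150:290,320:480],None,fx=4,fy=4,interpolation=cv2.INTER_CUBIC)
cv2.imwrite(f"pics/s9.png",a[:,:,::-1])
E
```

```text
t 22.95 pos [0.4789 0.3559 0.3604] x-axis deg -0.18 zaxis [-0.003 -0.001 -1.   ] F [-0.3 -0.1  0.7] w 1.0 j [-0.03  0.43 -0.88  1.56  0.34  1.31 -0.96]
shift units [ 0.565 13.355  0.223]
turn units [-1.3000e-02  3.4000e-02 -1.8037e+01]
```

View pics/top9.png

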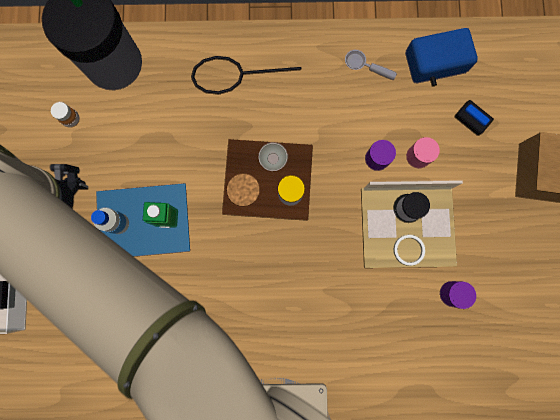

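View pics/s9.png

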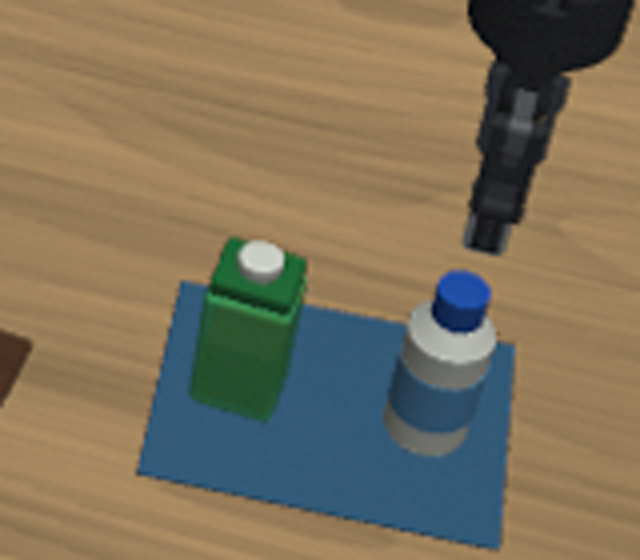

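Both stand upright on the mat: the bottle's cap is at (100,216) and the dispenser at (155,212) in the top view. The tin is unmoved. Going to the tin.

Emit:
servo_tool:
  motion:
    - [[0.05, 0.5, 0, 0, 0, 0], [0.05, 0.8, 0, 0, 0, 0], [0.05, 0.9, 0, 0, 0, 0], [0.05, 0.9, 0, 0, 0, 0], [0.05, 0.9, 0, 0, 0, 0], [0.05, 0.9, 0, 0, 0, 0], [0.05, 0.9, 0, 0, 0, 0], [0.05, 0.9, 0, 0, 0, 0], [0.05, 0.9, 0, 0, 0, 0], [0.05, 0.9, 0, 0, 0, 0], [0.05, 0.6, 0, 0, 0, 0], [0, 0.3, 0, 0, 0, 0]]

```text
clock: 24.25
position: [0.5025, -0.1292, 0.358]
ee_rot: [1.0, 0.001, -0.002, -0.001]
ft_force: [0.5, 0.3, -0.2]
grip_width: 1.0
```

Emit:
servo_tool:
  motion:
    - [[0, 0, 0, 0, 0, 1], [0, 0, 0, 0, 0, 1], [0, 0, 0, 0, 0, 1], [0, 0, 0, 0, 0, 1], [0, 0, 0, 0, 0, 1], [0, 0, 0, 0, 0, 1], [0, 0, 0, 0, 0, 1], [0, 0, 0, 0, 0, 1], [0, 0, 0, 0, 0, 1], [0, 0, 0, 0, 0, 1], [0, 0, 0, 0, 0, 1], [0, 0, 0, 0, 0, 1]]

```text
clock: 25.45
position: [0.5016, -0.119, 0.3551]
ee_rot: [0.859, -0.512, -0.006, -0.001]
ft_force: [-0.2, -0.8, 0.1]
grip_width: 1.003
```

```bash
python3 st.py .505 -.312 .30 -90
```

```text
t 25.45 pos [ 0.5016 -0.119   0.3551] x-axis deg -61.53 zaxis [-0.01   0.008 -1.   ] F [-0.2 -0.8  0.1] w 1.003 j [ 0.67  0.18 -0.58  1.78  0.1   1.22 -1.  ]
shift units [3.438 1.775 1.069]
turn units [0.087 0.121 5.694]
```

Emit:
servo_tool:
  motion:
    - [[0, 0, 0, 0.01, 0.02, 1], [0, 0, 0, 0.01, 0.02, 1], [0, 0, 0, 0.01, 0.02, 1], [0, 0, 0, 0.01, 0.02, 1], [0, 0, 0, 0.01, 0.02, 1], [0, 0, 0, 0, 0, 0.6]]

```text
clock: 26.05
position: [0.5013, -0.1111, 0.3539]
ee_rot: [-0.706, 0.708, 0.004, -0.001]
ft_force: [0.4, 0.6, -0.4]
grip_width: 1.006
```

```bash
python3 st.py .505 -.312 .30 -90
```

```text
t 26.05 pos [ 0.5013 -0.1111  0.3539] x-axis deg -90.22 zaxis [-0.006  0.004 -1.   ] F [ 0.4  0.6 -0.4] w 1.006 j [ 0.63  0.17 -0.54  1.79  0.09  1.21 -1.51]
shift units [ 4.022 -0.095  1.06 ]
turn units [ 0.068  0.047 -0.044]
```

Now tool x = world −y.

Emit:
servo_tool:
  motion:
    - [[0.3, 0, 0, 0.03, 0.02, 0], [0.5, 0, 0.05, 0.03, 0.02, 0], [0.6, 0, 0.1, 0, 0, 0], [0.6, -0.02, 0.1, 0, 0, 0], [0.6, -0.02, 0.1, 0, 0, 0], [0.6, -0.02, 0.1, 0, 0, 0], [0.5, -0.02, 0.1, 0, 0, 0], [0.3, 0, 0, 0, 0, 0], [0.1, 0, 0, 0, 0, 0], [0, 0, 0, 0, 0, 0]]

```text
clock: 27.05
position: [0.5054, -0.3243, 0.3239]
ee_rot: [0.713, -0.701, -0.001, 0.0]
ft_force: [-0.2, 0.0, 0.6]
grip_width: 1.002
```

```bash
python3 st.py .505 -.312 .30 -90; python3 - <<'E'
from h import *
w=cams.camera("wrist")
cv2.imwrite(f"pics/wrist10.png",w["color"][:,:,::-1])
print(proj(w,(.505,-.312,.071)))
E
```

```text
t 27.05 pos [ 0.5054 -0.3243  0.3239] x-axis deg -88.96 zaxis [-0.002  0.001 -1.   ] F [-0.2  0.   0.6] w 1.002 j [ 0.82  0.36 -0.4   1.61  0.15  1.2  -1.17]
shift units [-0.245  0.002  0.478]
turn units [0.02  0.01  0.207]
[260.60952206 217.3398033 ]
```

View pics/wrist10.png

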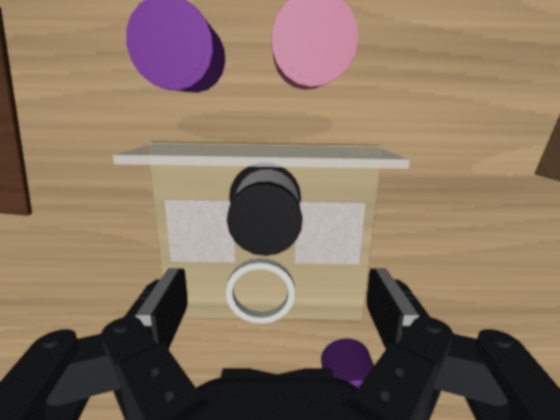

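Emit:
servo_tool:
  motion:
    - [[-0.13, 0, 0, 0, 0, 0.1], [-0.08, 0, 0.1, 0, 0, 0.08], [0, 0, 0.3, 0, 0, 0], [0, 0, 0.4, 0, 0, 0], [0, 0, 0.4, 0, 0, 0], [0, 0, 0.3, 0, 0, 0], [0, 0, 0.2, 0, 0, 0], [0, 0, 0, 0, 0, 0]]

```text
clock: 27.9
position: [0.5064, -0.3043, 0.2327]
ee_rot: [0.711, -0.703, -0.001, -0.0]
ft_force: [-0.3, -0.2, 0.0]
grip_width: 1.0
```

```bash
python3 st.py .505 -.3135 .20 -90; python3 - <<'E'
from h import *
w=cams.camera("wrist")
cv2.imwrite(f"pics/wrist11.png",w["color"][:,:,::-1])
print(proj(w,(.505,-.3135,.071)))
E
```

```text
t 27.9 pos [ 0.5064 -0.3043  0.2327] x-axis deg -89.3 zaxis [-0.001  0.002 -1.   ] F [-0.3 -0.2  0. ] w 1.0 j [ 0.78  0.44 -0.39  1.72  0.19  1.02 -1.23]
shift units [0.186 0.029 0.654]
turn units [0.011 0.027 0.14 ]
[296.4848874  284.05703862]
```

View pics/wrist11.png

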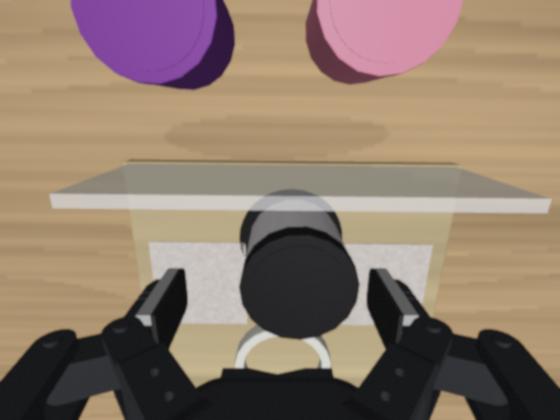

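Emit:
servo_tool:
  motion:
    - [[0.1, 0, 0, 0, 0, 0.08], [0.08, 0.02, 0.1, 0, 0, 0.06], [0, 0, 0.15, 0, 0, 0], [0, 0, 0.2, 0, 0, 0], [0, 0, 0.12, 0, 0, 0], [0, 0, 0.05, 0, 0, 0], [0, 0, 0, 0, 0, 0]]

```text
clock: 28.65
position: [0.5063, -0.3147, 0.2018]
ee_rot: [-0.707, 0.708, -0.001, 0.001]
ft_force: [0.4, 0.4, 0.5]
grip_width: 1.004
```

```bash
python3 st.py .505 -.314 .20 -90
```

```text
t 28.65 pos [ 0.5063 -0.3147  0.2018] x-axis deg -90.09 zaxis [ 0.003 -0.    -1.   ] F [0.4 0.4 0.5] w 1.004 j [ 0.78  0.49 -0.38  1.73  0.21  0.96 -1.25]
shift units [-0.014  0.026  0.035]
turn units [-0.03  -0.001 -0.018]
```

Emit:
servo_tool:
  motion:
    - [[0, 0.02, 0, 0, 0, 0], [0, 0, 0, 0, 0, 0], [0, 0, 0, 0, 0, 0], [0, 0, 0, 0, 0, 0], [0, 0, 0, 0, 0, 0], [0, 0, 0, 0, 0, 0], [0, 0, 0, 0, 0, 0], [0, 0, 0, 0, 0, 0], [0, 0, 0, 0, 0, 0]]
  jaw: 255
  force: 40

```text
clock: 29.55
position: [0.5054, -0.3146, 0.2024]
ee_rot: [-0.707, 0.708, -0.001, 0.001]
ft_force: [-0.9, -0.4, -1.4]
grip_width: 0.673
```

Emit:
servo_tool:
  motion:
    - [[0, 0, -0.05, 0, 0, 0], [0, 0, -0.1, 0, 0, 0], [0, 0, -0.2, 0, 0, 0], [0, 0, -0.1, 0, 0, 0], [0, 0, 0, 0, 0, 0]]

```text
clock: 30.05
position: [0.5056, -0.3146, 0.2275]
ee_rot: [-0.707, 0.707, -0.002, 0.001]
ft_force: [-0.4, 0.6, -0.4]
grip_width: 0.67
```

```bash
python3 st.py .5515 .065 .30 -90; python3 - <<'E'
from h import *
w=cams.camera("wrist")
cv2.imwrite(f"pics/wrist12.png",w["color"][:,:,::-1])
E
```

```text
t 30.05 pos [ 0.5056 -0.3146  0.2275] x-axis deg -90.06 zaxis [ 0.004 -0.001 -1.   ] F [-0.4  0.6 -0.4] w 0.67 j [ 0.79  0.45 -0.38  1.71  0.19  1.01 -1.23]
shift units [-7.592 -0.916 -1.453]
turn units [-0.046 -0.01  -0.013]
```

View pics/wrist12.png

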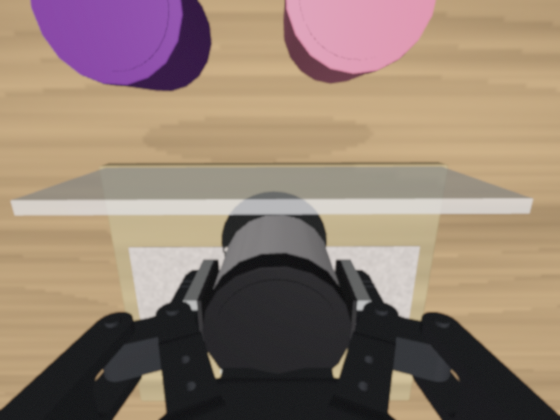

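The view shows the tin gripped (57 mm) and clear of the disc. Raise and carry to the coaster.

Emit:
servo_tool:
  motion:
    - [[0, 0, -0.2, 0, 0, 0], [0, 0, -0.4, -0.02, 0, 0], [0, 0, -0.5, -0.02, 0, 0], [-0.2, 0, -0.4, 0, 0, 0], [-0.4, -0.02, -0.2, 0, 0, 0], [-0.5, -0.06, 0, 0, 0, 0], [-0.6, -0.08, 0, 0, 0, 0], [-0.6, -0.08, 0, 0, 0, 0], [-0.6, -0.08, 0, 0, 0, 0], [-0.6, -0.08, 0, 0, 0, 0], [-0.6, -0.08, 0, 0, 0, 0], [-0.6, -0.08, 0, 0, 0, 0]]

```text
clock: 31.3
position: [0.5318, -0.0672, 0.3171]
ee_rot: [-0.706, 0.709, 0.0, -0.001]
ft_force: [-0.0, 0.4, -1.8]
grip_width: 0.669
```

```bash
python3 st.py .5515 .065 .32 -90
```

```text
t 31.3 pos [ 0.5318 -0.0672  0.3171] x-axis deg -90.26 zaxis [-0.002 -0.001 -1.   ] F [-0.   0.4 -1.8] w 0.669 j [ 0.52  0.25 -0.55  1.78  0.15  1.15 -1.65]
shift units [-2.645 -0.381 -0.061]
turn units [ 0.019 -0.012 -0.052]
```

Emit:
servo_tool:
  motion:
    - [[-0.4, -0.06, -0.03, 0, 0, 0], [-0.5, -0.08, -0.03, 0, 0, 0], [-0.5, -0.08, 0, 0, 0, 0], [-0.4, -0.06, 0, 0, 0, 0], [-0.3, -0.04, 0, 0, 0, 0], [-0.2, 0, 0, 0, 0, 0], [0, 0, 0, 0, 0, 0], [0, 0, 0, 0, 0, 0]]

```text
clock: 32.1
position: [0.5433, 0.066, 0.3198]
ee_rot: [0.711, -0.703, -0.002, 0.002]
ft_force: [-0.6, -0.6, -0.6]
grip_width: 0.667
```

```bash
python3 st.py .5515 .065 .22 -90; python3 - <<'E'
from h import *
w=cams.camera("wrist")
cv2.imwrite(f"pics/wrist13.png",w["color"][:,:,::-1])
print(proj(w,(.5515,.065,.012)))
E
```

```text
t 32.1 pos [0.5433 0.066  0.3198] x-axis deg -89.4 zaxis [-0.004  0.    -1.   ] F [-0.6 -0.6 -0.6] w 0.667 j [ 0.33  0.29 -0.62  1.75  0.18  1.17 -1.9 ]
shift units [ 0.021 -0.172  1.995]
turn units [0.051 0.002 0.119]
[277.66520692 187.59364609]
```

View pics/wrist13.png

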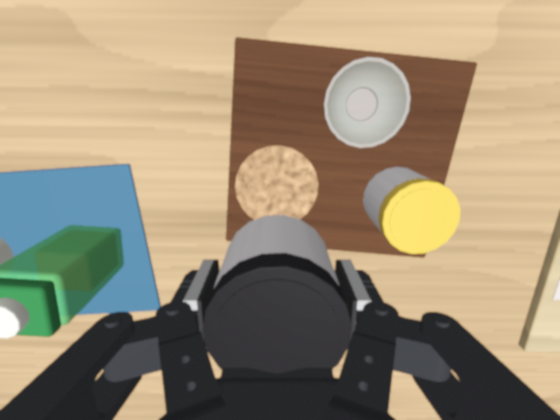

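Emit:
servo_tool:
  motion:
    - [[0, -0.1, 0, 0.04, 0, 0.08], [0, -0.07, 0.1, 0, 0, 0], [0, 0, 0.3, 0, 0, 0], [0, 0, 0.4, 0, 0, 0], [0, 0, 0.4, 0, 0, 0], [0, 0, 0.4, 0, 0, 0], [0, 0, 0.3, 0, 0, 0], [0, 0, 0.1, 0, 0, 0], [0, 0, 0, 0, 0, 0]]

```text
clock: 33.05
position: [0.5518, 0.0605, 0.2091]
ee_rot: [-0.705, 0.709, 0.001, -0.002]
ft_force: [-0.3, 0.5, 0.1]
grip_width: 0.673
```

```bash
python3 st.py .5515 .065 .203 -90
```

```text
t 33.05 pos [0.5518 0.0605 0.2091] x-axis deg -90.29 zaxis [-0.005 -0.001 -1.   ] F [-0.3  0.5  0.1] w 0.673 j [ 0.29  0.44 -0.58  1.82  0.29  0.97 -1.98]
shift units [-0.09   0.006  0.121]
turn units [ 0.056 -0.012 -0.057]
```

Emit:
servo_tool:
  motion:
    - [[-0.08, 0, 0.04, 0.05, 0, 0], [0, 0, 0.05, 0, 0, 0], [0, 0, 0.03, 0, 0, 0], [0, 0, 0, 0, 0, 0], [0, 0, 0, 0, 0, 0]]

```text
clock: 33.55
position: [0.5526, 0.065, 0.2044]
ee_rot: [-0.705, 0.709, -0.001, 0.001]
ft_force: [-0.3, -0.2, -0.9]
grip_width: 0.667
```

```bash
python3 st.py .5515 .065 .203 -90
```

```text
t 33.55 pos [0.5526 0.065  0.2044] x-axis deg -90.3 zaxis [ 0.003 -0.001 -1.   ] F [-0.3 -0.2 -0.9] w 0.667 j [ 0.28  0.45 -0.57  1.82  0.3   0.95 -2.  ]
shift units [-0.     0.022  0.028]
turn units [-0.034 -0.009 -0.06 ]
```

Emit:
servo_tool:
  motion:
    - [[0, 0.01, 0.045, -0.03, 0, 0], [0, 0, 0, 0, 0, 0], [0, 0, 0, 0, 0, 0]]

```text
clock: 33.85
position: [0.5523, 0.0649, 0.2025]
ee_rot: [-0.705, 0.709, -0.001, 0.0]
ft_force: [0.3, 0.2, -1.8]
grip_width: 0.67
```

Emit:
servo_tool:
  motion:
    - [[0, 0, 0, 0, 0, 0], [0, 0, 0, 0, 0, 0], [0, 0, 0, 0, 0, 0], [0, 0, 0, 0, 0, 0], [0, 0, 0, 0, 0, 0], [0, 0, 0, 0, 0, 0], [0, 0, 0, 0, 0, 0], [0, 0, -0.2, 0, 0, 0], [0, 0, -0.4, 0, 0, 0], [0, 0, -0.5, 0, 0, 0], [0, 0, -0.5, 0, 0, 0], [0, 0, -0.2, 0, 0, 0]]
  jaw: 0

```text
clock: 35.05
position: [0.5517, 0.0652, 0.2968]
ee_rot: [-0.705, 0.709, 0.0, -0.001]
ft_force: [0.6, 0.5, 0.3]
grip_width: 0.999
```

```bash
python3 st.py .5435 -.044 .30 -90; python3 - <<'E'
from h import *
w=cams.camera("wrist")
cv2.imwrite(f"pics/wrist14.png",w["color"][:,:,::-1])
print(proj(w,(.5515,.065,.071)),proj(w,(.5435,-.044,.067)))
s=cams.camera("scene")
a=cv2.resize(s["color"][180:300,200:360],None,fx=4,fy=4,interpolation=cv2.INTER_CUBIC)
cv2.imwrite(f"pics/s14.png",a[:,:,::-1])
E
```

```text
t 35.05 pos [0.5517 0.0652 0.2968] x-axis deg -90.26 zaxis [-0.001 -0.    -1.   ] F [0.6 0.5 0.3] w 0.999 j [ 0.32  0.33 -0.61  1.75  0.21  1.13 -1.93]
shift units [ 2.185  0.154 -0.063]
turn units [ 0.013 -0.005 -0.053]
[276.67551244 231.12008043] [433.32366588 238.75461965]
```

View pics/wrist14.png

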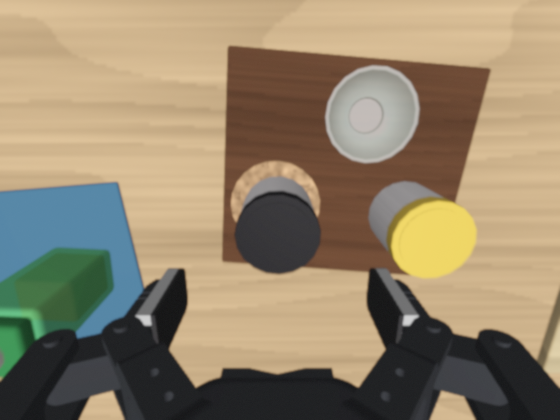

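View pics/s14.png

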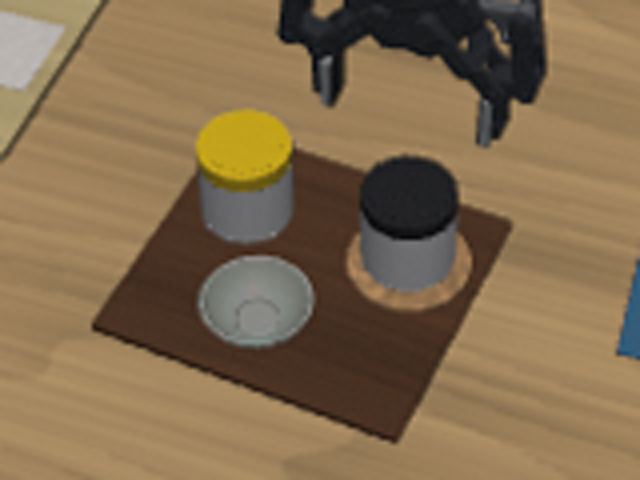

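Empty tin is on the coaster (cap (278,232), expected (277,231)), upright. The fresh tin's yellow cap is at (433,238), as predicted. Next: fresh tin.

Emit:
servo_tool:
  motion:
    - [[0.2, 0.02, 0, 0, 0, 0], [0.4, 0.03, 0, 0, 0, 0], [0.4, 0.03, 0, 0, 0, 0], [0.4, 0.03, 0, 0, 0, 0], [0.3, 0.03, 0, 0, 0, 0], [0.2, 0, 0, 0, 0, 0], [0.1, 0, 0, 0, 0, 0], [0, 0, 0, 0, 0, 0]]

```text
clock: 35.95
position: [0.5406, -0.0432, 0.2864]
ee_rot: [-0.705, 0.709, 0.005, -0.005]
ft_force: [-0.3, 0.9, 0.9]
grip_width: 0.998
```

```bash
python3 st.py .5435 -.044 .198 -90; python3 - <<'E'
from h import *
w=cams.camera("wrist")
cv2.imwrite(f"pics/wrist15.png",w["color"][:,:,::-1])
print(proj(w,(.5435,-.044,.067)))
b=blobs(w,[20,120,100],[35,255,255],(150,100,450,420))
m=cv2.moments(b[0]);u,v=m["m10"]/m["m00"],m["m01"]/m["m00"]; print(u,v,onz(w,u,v,.067))
E
```

```text
t 35.95 pos [ 0.5406 -0.0432  0.2864] x-axis deg -90.32 zaxis [-0.015 -0.    -1.   ] F [-0.3  0.9  0.9] w 0.998 j [ 0.48  0.31 -0.56  1.79  0.18  1.11 -1.72]
shift units [ 0.016 -0.085  1.767]
turn units [ 0.167 -0.004 -0.065]
[277.72087707 226.15759131]
276.56302451184047 224.39623320869686 [ 0.54473735 -0.04325473  0.067     ]
```

Emit:
servo_tool:
  motion:
    - [[0, -0.05, 0, 0.1, 0, 0.05], [0, -0.03, 0.1, 0.06, 0, 0], [0, 0, 0.2, 0, 0, 0], [0, 0, 0.3, 0, 0, 0], [0, 0, 0.3, 0, 0, 0], [0, 0, 0.3, 0, 0, 0], [0, 0, 0.2, 0, 0, 0], [0, 0, 0.1, 0, 0, 0], [0, 0, 0, 0, 0, 0]]

```text
clock: 36.9
position: [0.5441, -0.0385, 0.2028]
ee_rot: [-0.706, 0.708, 0.001, -0.0]
ft_force: [0.4, -0.2, 0.8]
grip_width: 0.999
```

```bash
python3 st.py .544 -.0436 .198 -90
```

```text
t 36.9 pos [ 0.5441 -0.0385  0.2028] x-axis deg -90.22 zaxis [-0.002  0.002 -1.   ] F [ 0.4 -0.2  0.8] w 0.999 j [ 0.44  0.42 -0.53  1.85  0.26  0.94 -1.78]
shift units [0.101 0.001 0.095]
turn units [ 0.025  0.022 -0.043]
```

Emit:
servo_tool:
  motion:
    - [[0.06, 0, 0.05, 0.02, 0.02, 0], [0.04, 0, 0.03, 0, 0, 0], [0, 0, 0, 0, 0, 0], [0, 0, 0, 0, 0, 0]]

```text
clock: 37.3
position: [0.5447, -0.0441, 0.1997]
ee_rot: [-0.706, 0.709, -0.001, 0.001]
ft_force: [-0.5, 0.7, 0.2]
grip_width: 1.001
```

Emit:
servo_tool:
  motion:
    - [[0, 0, 0, 0, 0, 0], [0, 0, 0, 0, 0, 0], [0, 0, 0, 0, 0, 0], [0, 0, 0, 0, 0, 0], [0, 0, 0, 0, 0, 0], [0, 0, 0, 0, 0, 0], [0, 0, 0, 0, 0, 0], [0, 0, 0, 0, 0, 0]]
  jaw: 255
  force: 50

```text
clock: 38.1
position: [0.5451, -0.0441, 0.2007]
ee_rot: [-0.706, 0.709, -0.002, 0.001]
ft_force: [-0.3, -0.0, 0.1]
grip_width: 0.667
```

```bash
python3 st.py .544 -.0436 .198 -90
```

```text
t 38.1 pos [ 0.5451 -0.0441  0.2007] x-axis deg -90.23 zaxis [ 0.004 -0.001 -1.   ] F [-0.3 -0.   0.1] w 0.667 j [ 0.45  0.43 -0.53  1.85  0.26  0.93 -1.78]
shift units [-0.01   0.022  0.053]
turn units [-0.042 -0.008 -0.047]
```

Emit:
servo_tool:
  motion:
    - [[0, 0, -0.1, -0.02, 0, 0], [0, 0, -0.2, -0.02, 0, 0], [0, 0, -0.4, 0, 0, 0], [0, 0, -0.5, 0, 0, 0], [0, 0, -0.5, 0, 0, 0], [0, 0, -0.4, 0, 0, 0], [0, 0, -0.2, 0, 0, 0], [0, 0, 0, 0, 0, 0]]

```text
clock: 38.9
position: [0.5443, -0.0434, 0.3232]
ee_rot: [-0.706, 0.708, 0.001, -0.001]
ft_force: [-0.6, 0.3, -0.9]
grip_width: 0.666
```

```bash
python3 st.py .50 -.29 .32 -90; python3 - <<'E'
from h import *
c=cams.camera("top");cv2.imwrite(f"pics/t16.png",cv2.resize(c["color"][165:285,340:480],None,fx=5,fy=5,interpolation=cv2.INTER_CUBIC)[:,:,::-1])
b=blobs(c,[0,0,0],[180,255,60],(390,188,430,225))
k=b[0];m=cv2.moments(k);u,v=m["m10"]/m["m00"],m["m01"]/m["m00"]; print(u,v,cv2.boundingRect(k),onz(c,u,v,.0125),proj(c,(.505,-.3137,.0125)))
s=cams.camera("scene");cv2.imwrite(f"pics/s16.png",cv2.resize(s["color"][130:240,110:250],None,fx=5,fy=5,interpolation=cv2.INTER_CUBIC)[:,:,::-1])
print(proj(s,(.505,-.3137,.0125)))
E
```

```text
t 38.9 pos [ 0.5443 -0.0434  0.3232] x-axis deg -90.16 zaxis [-0.002 -0.    -1.   ] F [-0.6  0.3 -0.9] w 0.666 j [ 0.49  0.27 -0.57  1.75  0.16  1.17 -1.7 ]
shift units [4.934 0.871 0.066]
turn units [ 0.02  -0.002 -0.033]
407.72501395868227 207.6892797319933 (394, 194, 29, 29) [ 0.50371618 -0.31435999  0.0125    ] [407.41002421 207.1403776 ]
[173.26575751 194.97268525]
```

View pics/t16.png

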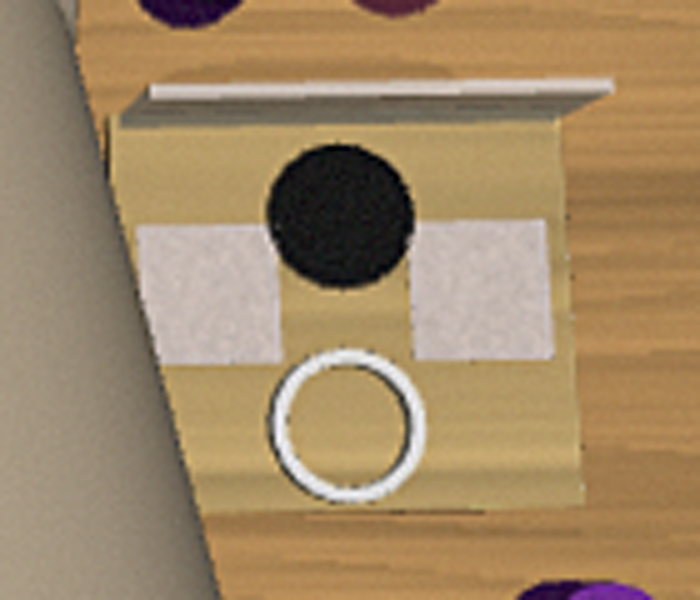

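View pics/s16.png

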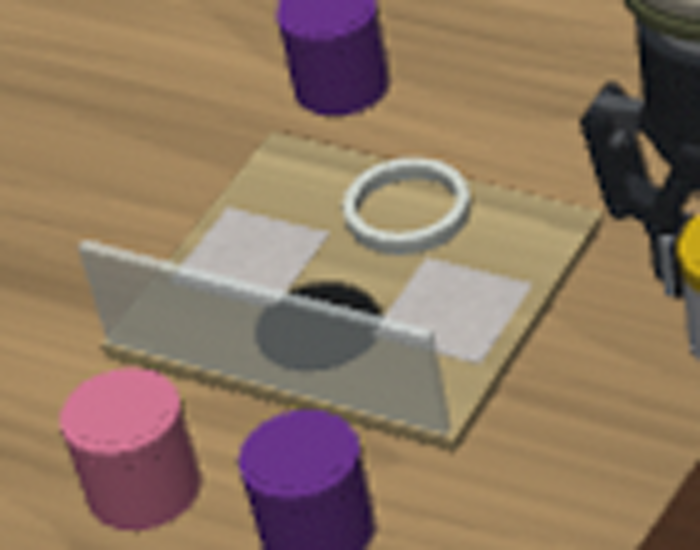

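The disc is now exposed at about (0.504, -0.314), at top (408,207.5). Carrying the fresh tin there.

Emit:
servo_tool:
  motion:
    - [[0.3, 0.04, 0, 0, 0, 0], [0.5, 0.08, 0, 0, 0, 0], [0.5, 0.08, 0, 0, 0, 0], [0.5, 0.08, 0, 0, 0, 0], [0.5, 0.08, 0, 0, 0, 0], [0.5, 0.08, 0, 0, 0, 0], [0.5, 0.08, 0, 0, 0, 0], [0.5, 0.08, 0, 0, 0, 0], [0.5, 0.08, 0, 0, 0, 0], [0.4, 0.06, 0, 0, 0, 0], [0.2, 0, 0, 0, 0, 0], [0.1, 0, 0, 0, 0, 0]]

```text
clock: 40.2
position: [0.5009, -0.3004, 0.3031]
ee_rot: [0.708, -0.706, -0.014, 0.006]
ft_force: [1.1, 1.3, -1.8]
grip_width: 0.666
```

```bash
python3 st.py .505 -.3145 .28 -90
```

```text
t 40.2 pos [ 0.5009 -0.3004  0.3031] x-axis deg -89.89 zaxis [-0.028  0.012 -1.   ] F [ 1.1  1.3 -1.8] w 0.666 j [ 0.8   0.36 -0.42  1.67  0.16  1.18 -1.22]
shift units [ 0.288 -0.095  0.455]
turn units [0.325 0.134 0.024]
```

Emit:
servo_tool:
  motion:
    - [[0.1, -0.04, 0, 0.12, 0.05, 0.02], [0.1, -0.03, 0, 0.1, 0.05, 0], [0.05, -0.02, 0, 0.08, 0.03, 0], [0, 0, 0, 0, 0, 0], [0, 0, 0, 0, 0, 0]]

```text
clock: 40.7
position: [0.507, -0.3108, 0.3017]
ee_rot: [0.709, -0.706, -0.001, -0.0]
ft_force: [0.5, 0.6, -2.3]
grip_width: 0.669
```

```bash
python3 st.py .505 -.3145 .2045 -90
```

```text
t 40.7 pos [ 0.507  -0.3108  0.3017] x-axis deg -89.77 zaxis [-0.001  0.001 -1.   ] F [ 0.5  0.6 -2.3] w 0.669 j [ 0.81  0.38 -0.41  1.65  0.16  1.15 -1.21]
shift units [0.076 0.039 1.945]
turn units [0.007 0.017 0.046]
```

Emit:
servo_tool:
  motion:
    - [[0.07, 0.03, 0.1, 0, 0, 0.04], [0, 0, 0.2, 0, 0, 0], [0, 0, 0.3, 0, 0, 0], [0, 0, 0.4, 0, 0, 0], [0, 0, 0.4, 0, 0, 0], [0, 0, 0.2, 0, 0, 0], [0, 0, 0.1, 0, 0, 0], [0, 0, 0, 0, 0, 0]]

```text
clock: 41.5
position: [0.5045, -0.3131, 0.2084]
ee_rot: [0.708, -0.707, -0.002, -0.0]
ft_force: [0.2, 0.3, -0.5]
grip_width: 0.668
```

```bash
python3 st.py .505 -.3145 .2045 -90
```

```text
t 41.5 pos [ 0.5045 -0.3131  0.2084] x-axis deg -89.91 zaxis [-0.003  0.003 -1.   ] F [ 0.2  0.3 -0.5] w 0.668 j [ 0.79  0.48 -0.39  1.73  0.21  0.98 -1.24]
shift units [ 0.029 -0.009  0.078]
turn units [0.034 0.038 0.018]
```

Emit:
servo_tool:
  motion:
    - [[0.02, 0, 0.05, 0.03, 0.03, 0], [0, 0, 0.04, 0, 0, 0], [0, 0, 0, 0, 0, 0], [0, 0, 0, 0, 0, 0]]

```text
clock: 41.9
position: [0.5053, -0.3146, 0.2056]
ee_rot: [0.708, -0.707, 0.001, -0.0]
ft_force: [0.1, -0.3, -0.8]
grip_width: 0.668
```

```bash
python3 st.py .505 -.3145 .2045 -90
```

```text
t 41.9 pos [ 0.5053 -0.3146  0.2056] x-axis deg -89.92 zaxis [ 0.003 -0.001 -1.   ] F [ 0.1 -0.3 -0.8] w 0.668 j [ 0.79  0.48 -0.39  1.73  0.22  0.97 -1.25]
shift units [-0.001  0.007  0.023]
turn units [-0.031 -0.017  0.017]
```

Emit:
servo_tool:
  motion:
    - [[0, 0, 0.03, -0.03, -0.02, 0], [0, 0, 0, 0, 0, 0], [0, 0, 0, 0, 0, 0]]

```text
clock: 42.2
position: [0.5057, -0.3147, 0.205]
ee_rot: [0.708, -0.707, 0.001, -0.0]
ft_force: [0.5, -1.2, -1.7]
grip_width: 0.668
```

Emit:
servo_tool:
  motion:
    - [[0, 0, 0, 0, 0, 0], [0, 0, 0, 0, 0, 0], [0, 0, 0, 0, 0, 0], [0, 0, 0, 0, 0, 0], [0, 0, 0, 0, 0, 0], [0, 0, 0, 0, 0, 0], [0, 0, 0, 0, 0, 0], [0, 0, -0.2, 0, 0, 0], [0, 0, -0.4, 0, 0, 0], [0, 0, -0.6, 0, 0, 0], [0, 0, -0.7, 0, 0, 0], [0, 0, -0.5, 0, 0, 0]]
  jaw: 0

```text
clock: 43.4
position: [0.5046, -0.314, 0.328]
ee_rot: [0.708, -0.706, -0.002, 0.0]
ft_force: [1.4, -0.5, -0.2]
grip_width: 0.998
```

```bash
python3 st.py .505 -.3145 .35 0; python3 - <<'E'
from h import *
w=cams.camera("wrist")
cv2.imwrite(f"pics/wrist17.png",w["color"][:,:,::-1])
print(proj(w,(.5045,-.314,.071)),proj(w,(.5045,-.314,.012)))
b=blobs(w,[20,120,100],[35,255,255],(150,100,450,420))
m=cv2.moments(b[0]);u,v=m["m10"]/m["m00"],m["m01"]/m["m00"]; print(u,v,onz(w,u,v,.071))
E
```

```text
t 43.4 pos [ 0.5046 -0.314   0.328 ] x-axis deg -89.88 zaxis [-0.004  0.003 -1.   ] F [ 1.4 -0.5 -0.2] w 0.998 j [ 0.82  0.35 -0.42  1.62  0.15  1.2  -1.2 ]
shift units [ 0.009 -0.006 -0.44 ]
turn units [ 2.0000e-03  6.1000e-02 -1.7975e+01]
[277.62797079 214.8920458 ] [277.57706759 194.20259964]
278.549599652901 215.40559302646628 [ 0.50408219 -0.31471116  0.071     ]
```

View pics/wrist17.png

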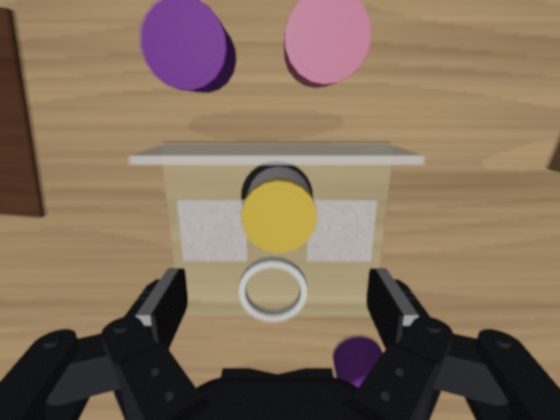

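Fresh tin is centred on the disc (cap (278.5,215.4), expected (277.6,214.9)). Turning back for the dispenser.

Emit:
servo_tool:
  motion:
    - [[0, 0, -0.1, 0, 0, -1], [0, 0, -0.1, 0, 0, -1], [0, 0, -0.1, 0, 0, -1], [0, 0, -0.1, 0, 0, -1], [0, 0, 0, 0, 0, -1], [0, 0, 0, 0, 0, -1], [0, 0, 0, 0, 0, -1], [0, 0, 0, 0, 0, -1], [0, 0, 0, 0, 0, -1], [0, 0, 0, 0, 0, -1], [0, 0, 0, 0, 0, -1], [0, 0, 0, 0, 0, -1]]

```text
clock: 44.65
position: [0.5055, -0.3132, 0.3639]
ee_rot: [0.971, -0.237, 0.006, 0.002]
ft_force: [0.1, -0.1, 1.2]
grip_width: 0.997
```

Emit:
servo_tool:
  motion:
    - [[0, 0, 0, 0, 0, -1], [0, 0, 0, 0, 0, -1], [0, 0, 0, 0, 0, -1], [0, 0, 0, 0, 0, -1], [0, 0, 0, 0, 0, -1], [0, 0, 0, 0, 0, -0.7], [0, 0, 0, 0, 0, 0]]

```text
clock: 45.35
position: [0.5051, -0.3126, 0.368]
ee_rot: [1.0, 0.021, 0.006, 0.005]
ft_force: [0.8, 0.2, 0.5]
grip_width: 0.995
```

```bash
python3 st.py .489 .2422 .35 0
```

```text
t 45.35 pos [ 0.5051 -0.3126  0.368 ] x-axis deg 2.41 zaxis [ 0.012 -0.009 -1.   ] F [0.8 0.2 0.5] w 0.995 j [ 1.01  0.35 -0.66  1.58  0.23  1.27  0.36]
shift units [  0.141 -11.103   0.253]
turn units [ 0.109 -0.133  0.482]
```

Emit:
servo_tool:
  motion:
    - [[0, -0.4, 0, 0.05, -0.05, 0.2], [0, -0.7, 0, 0.05, -0.05, 0.2], [0, -0.8, 0, 0, 0, 0], [0, -0.8, 0, 0, 0, 0], [0, -0.8, 0, 0, 0, 0], [0, -0.8, 0, 0, 0, 0], [0, -0.8, 0, 0, 0, 0], [0, -0.8, 0, 0, 0, 0], [0, -0.8, 0, 0, 0, 0], [0, -0.8, 0, 0, 0, 0], [0, -0.7, 0, 0, 0, 0], [0, -0.5, 0, 0, 0, 0]]

```text
clock: 46.55
position: [0.506, 0.1346, 0.3711]
ee_rot: [1.0, -0.015, 0.005, 0.003]
ft_force: [0.2, -0.0, 0.4]
grip_width: 0.996
```

```bash
python3 st.py .489 .2422 .35 0
```

```text
t 46.55 pos [0.506  0.1346 0.3711] x-axis deg -1.75 zaxis [ 0.009 -0.006 -1.   ] F [ 0.2 -0.   0.4] w 0.996 j [ 0.48  0.24 -0.93  1.74  0.21  1.26 -0.54]
shift units [-0.409 -2.143  0.404]
turn units [ 0.071 -0.106 -0.351]
```

Emit:
servo_tool:
  motion:
    - [[-0.06, -0.3, 0.05, 0.03, -0.05, -0.1], [-0.08, -0.4, 0.05, 0.03, -0.05, -0.1], [-0.08, -0.4, 0.05, 0, 0, -0.1], [-0.08, -0.4, 0.05, 0, 0, 0], [-0.06, -0.3, 0.05, 0, 0, 0], [0, -0.2, 0, 0, 0, 0], [0, -0.1, 0, 0, 0, 0], [0, 0, 0, 0, 0, 0]]

```text
clock: 47.35
position: [0.4875, 0.2489, 0.3609]
ee_rot: [1.0, -0.006, 0.002, 0.0]
ft_force: [0.1, -0.3, -0.4]
grip_width: 1.002
```

```bash
python3 st.py .489 .2422 .236 0; python3 - <<'E'
from h import *
w=cams.camera("wrist")
cv2.imwrite(f"pics/wrist18.png",w["color"][:,:,::-1])
print(proj(w,(.489,.2422,.122)))
E
```

```text
t 47.35 pos [0.4875 0.2489 0.3609] x-axis deg -0.67 zaxis [ 0.004 -0.    -1.   ] F [ 0.1 -0.3 -0.4] w 1.002 j [ 0.26  0.33 -0.97  1.69  0.29  1.27 -0.78]
shift units [0.023 0.133 2.497]
turn units [ 0.    -0.041 -0.135]
[277.64744864 232.58544615]
```

View pics/wrist18.png

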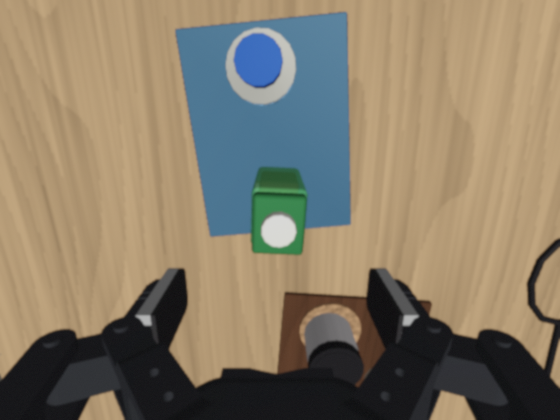

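Emit:
servo_tool:
  motion:
    - [[0.02, 0.08, 0, 0, -0.03, -0.1], [0, 0.05, 0.2, 0, 0, 0], [0, 0, 0.3, 0, 0, 0], [0, 0, 0.4, 0, 0, 0], [0, 0, 0.4, 0, 0, 0], [0, 0, 0.4, 0, 0, 0], [0, 0, 0.3, 0, 0, 0], [0, 0, 0.15, 0, 0, 0], [0, 0, 0, 0, 0, 0]]

```text
clock: 48.3
position: [0.4895, 0.2353, 0.2427]
ee_rot: [1.0, -0.005, -0.001, 0.002]
ft_force: [0.4, -0.3, -0.7]
grip_width: 0.997
```

```bash
python3 st.py .489 .2422 .2345 0
```

```text
t 48.3 pos [0.4895 0.2353 0.2427] x-axis deg -0.62 zaxis [-0.002 -0.003 -1.   ] F [ 0.4 -0.3 -0.7] w 0.997 j [ 0.21  0.46 -0.89  1.82  0.41  1.06 -0.85]
shift units [-0.011 -0.138  0.163]
turn units [ 0.04   0.023 -0.124]
```

Emit:
servo_tool:
  motion:
    - [[0, -0.08, 0.08, 0.03, 0.02, -0.1], [0, -0.05, 0.06, 0, 0, 0], [0, 0, 0.02, 0, 0, 0], [0, 0, 0, 0, 0, 0]]

```text
clock: 48.7
position: [0.4901, 0.243, 0.2358]
ee_rot: [1.0, -0.001, 0.001, -0.0]
ft_force: [0.1, 0.4, -0.3]
grip_width: 0.998
```

Emit:
servo_tool:
  motion:
    - [[0, 0, 0, 0, 0, 0], [0, 0, 0, 0, 0, 0], [0, 0, 0, 0, 0, 0], [0, 0, 0, 0, 0, 0], [0, 0, 0, 0, 0, 0], [0, 0, 0, 0, 0, 0], [0, 0, 0, 0, 0, 0], [0, 0, 0, 0, 0, 0]]
  jaw: 255
  force: 40

```text
clock: 49.5
position: [0.4903, 0.2432, 0.2368]
ee_rot: [1.0, -0.001, 0.002, -0.001]
ft_force: [-0.3, -0.2, 0.2]
grip_width: 0.516
```

```bash
python3 st.py .489 .2422 .2345 0
```

```text
t 49.5 pos [0.4903 0.2432 0.2368] x-axis deg -0.08 zaxis [ 0.004  0.001 -1.   ] F [-0.3 -0.2  0.2] w 0.516 j [ 0.19  0.48 -0.89  1.81  0.42  1.05 -0.86]
shift units [-0.027  0.02   0.046]
turn units [-0.012 -0.046 -0.016]
```

Emit:
servo_tool:
  motion:
    - [[0, 0, -0.1, 0, 0, 0], [0, 0, -0.2, 0, -0.03, 0], [0, 0, -0.4, 0, 0, 0], [0, 0, -0.5, 0, 0, 0], [0, 0.1, -0.5, 0, 0, 0], [-0.02, 0.3, -0.3, 0, 0, 0], [-0.02, 0.5, -0.1, 0, 0, 0], [-0.02, 0.5, 0, 0, 0, 0], [-0.02, 0.5, 0, 0, 0, 0], [-0.02, 0.5, 0, 0, 0, 0], [-0.02, 0.5, 0, 0, 0, 0], [-0.02, 0.5, 0, 0, 0, 0]]

```text
clock: 50.7
position: [0.4814, 0.0723, 0.3534]
ee_rot: [1.0, 0.004, 0.002, -0.001]
ft_force: [-0.5, -0.2, -2.5]
grip_width: 0.518
```

```bash
python3 st.py .4692 -.2512 .345 0.3
```

```text
t 50.7 pos [0.4814 0.0723 0.3534] x-axis deg 0.51 zaxis [ 0.003  0.002 -1.   ] F [-0.5 -0.2 -2.5] w 0.518 j [ 0.64  0.16 -0.94  1.85  0.13  1.2  -0.33]
shift units [-0.302  6.467  0.151]
turn units [-0.027 -0.04   0.042]
```

Emit:
servo_tool:
  motion:
    - [[-0.02, 0.5, 0, 0, 0, 0], [-0.02, 0.55, 0, 0, 0, 0], [-0.02, 0.55, 0, 0, 0, 0], [-0.02, 0.55, 0, 0, 0, 0], [-0.02, 0.55, 0, 0, 0, 0], [-0.02, 0.55, 0, 0, 0, 0], [-0.02, 0.55, 0, 0, 0, 0], [-0.02, 0.55, 0, 0, 0, 0], [-0.02, 0.55, 0, 0, 0, 0], [-0.02, 0.5, 0, 0, 0, 0], [-0.02, 0.4, 0, 0, 0, 0], [0, 0.2, 0, 0, 0, 0]]

```text
clock: 51.9
position: [0.4707, -0.2394, 0.3626]
ee_rot: [1.0, 0.006, 0.005, 0.001]
ft_force: [0.3, -0.1, -1.6]
grip_width: 0.517
```

```bash
python3 st.py .4692 -.2512 .345 0.3
```

```text
t 51.9 pos [ 0.4707 -0.2394  0.3626] x-axis deg 0.64 zaxis [ 0.009 -0.002 -1.   ] F [ 0.3 -0.1 -1.6] w 0.517 j [ 1.01  0.21 -0.69  1.75  0.14  1.23  0.29]
shift units [-0.035  0.235  0.352]
turn units [ 0.021 -0.107  0.068]
```

Emit:
servo_tool:
  motion:
    - [[-0.02, 0.1, 0, 0, -0.06, 0.05], [0, 0, 0, 0, -0.03, 0], [0, 0, 0, 0, 0, 0]]

```text
clock: 52.2
position: [0.4698, -0.244, 0.3634]
ee_rot: [1.0, 0.003, 0.001, 0.001]
ft_force: [-0.3, 0.2, -1.1]
grip_width: 0.515
```

```bash
python3 st.py .4692 -.2512 .2448 0.3
```

```text
t 52.2 pos [ 0.4698 -0.244   0.3634] x-axis deg 0.38 zaxis [ 0.001 -0.001 -1.   ] F [-0.3  0.2 -1.1] w 0.515 j [ 1.01  0.21 -0.69  1.74  0.14  1.24  0.29]
shift units [-0.017  0.142  2.371]
turn units [ 0.013 -0.015  0.015]
```

Emit:
servo_tool:
  motion:
    - [[-0.01, 0.08, 0, 0, 0, 0], [-0.01, 0.04, 0.2, 0, 0, 0], [0, 0, 0.3, 0, 0, 0], [0, 0, 0.4, 0, 0, 0], [0, 0, 0.4, 0, 0, 0], [0, 0, 0.4, 0, 0, 0], [0, 0, 0.2, 0, 0, 0], [0, 0, 0.1, 0, 0, 0], [0, 0, 0, 0, 0, 0]]

```text
clock: 53.1
position: [0.4685, -0.2462, 0.2538]
ee_rot: [1.0, 0.006, -0.001, -0.001]
ft_force: [0.5, -0.2, -1.6]
grip_width: 0.516
```

```bash
python3 st.py .4692 -.2512 .2448 0.3
```

```text
t 53.1 pos [ 0.4685 -0.2462  0.2538] x-axis deg 0.72 zaxis [-0.001  0.001 -1.   ] F [ 0.5 -0.2 -1.6] w 0.516 j [ 0.97  0.34 -0.66  1.85  0.24  1.03  0.23]
shift units [0.013 0.1   0.18 ]
turn units [-0.017  0.015  0.083]
```

Emit:
servo_tool:
  motion:
    - [[0.01, 0.06, 0.06, 0, 0, 0.06], [0, 0.04, 0.06, 0, 0, 0], [0, 0, 0.03, 0, 0, 0], [0, 0, 0, 0, 0, 0], [0, 0, 0, 0, 0, 0]]

```text
clock: 53.6
position: [0.47, -0.2523, 0.2479]
ee_rot: [1.0, 0.003, 0.001, 0.0]
ft_force: [0.9, -0.6, -2.4]
grip_width: 0.518
```

```bash
python3 st.py .4692 -.2512 .2448 0.3
```

```text
t 53.6 pos [ 0.47   -0.2523  0.2479] x-axis deg 0.36 zaxis [ 0.002 -0.001 -1.   ] F [ 0.9 -0.6 -2.4] w 0.518 j [ 0.97  0.35 -0.65  1.85  0.25  1.02  0.22]
shift units [-0.016 -0.022  0.062]
turn units [ 0.009 -0.023  0.011]
```

Emit:
servo_tool:
  motion:
    - [[-0.01, -0.02, 0.05, 0, -0.02, 0], [0, 0, 0.01, 0, 0, 0], [0, 0, 0, 0, 0, 0], [0, 0, 0, 0, 0, 0]]

```text
clock: 54.0
position: [0.4696, -0.2511, 0.2451]
ee_rot: [1.0, 0.003, 0.0, 0.001]
ft_force: [0.0, -0.7, -1.6]
grip_width: 0.518
```

```bash
python3 st.py .4692 -.2512 .2448 0.3
```

```text
t 54.0 pos [ 0.4696 -0.2511  0.2451] x-axis deg 0.37 zaxis [ 0.001 -0.001 -1.   ] F [ 0.  -0.7 -1.6] w 0.518 j [ 0.97  0.36 -0.65  1.85  0.25  1.01  0.22]
shift units [-0.008  0.003  0.006]
turn units [ 0.015 -0.008  0.014]
```

Emit:
servo_tool:
  motion:
    - [[0, 0, 0.01, 0, 0, 0], [0, 0, 0, 0, 0, 0], [0, 0, 0, 0, 0, 0], [0, 0, 0, 0, 0, 0], [0, 0, 0, 0, 0, 0], [0, 0, 0, 0, 0, 0], [0, 0, 0, 0, 0, 0], [0, 0, -0.2, 0, 0, 0], [0, 0, -0.5, 0, 0, 0], [0, 0, -0.7, 0, 0, 0], [0, 0, -0.6, 0, 0, 0], [0, 0, -0.3, 0, 0, 0]]
  jaw: 0

```text
clock: 55.2
position: [0.4691, -0.2503, 0.3647]
ee_rot: [1.0, 0.004, -0.001, -0.001]
ft_force: [0.6, -0.0, -0.2]
grip_width: 1.0
```

```bash
python3 st.py .4797 .3562 .37 0.3;  python3 - <<'E'
from h import *
w=cams.camera("wrist")
cv2.imwrite(f"pics/wrist19.png",w["color"][:,:,::-1])
print(proj(w,(.469,-.2515,.13)))
E
```

```text
t 55.2 pos [ 0.4691 -0.2503  0.3647] x-axis deg 0.44 zaxis [-0.001  0.001 -1.   ] F [ 0.6 -0.  -0.2] w 1.0 j [ 1.02  0.22 -0.69  1.73  0.15  1.24  0.3 ]
shift units [  0.306 -12.127  -0.093]
turn units [-0.013  0.014  0.029]
[276.92490846 228.12093245]
```

View pics/wrist19.png

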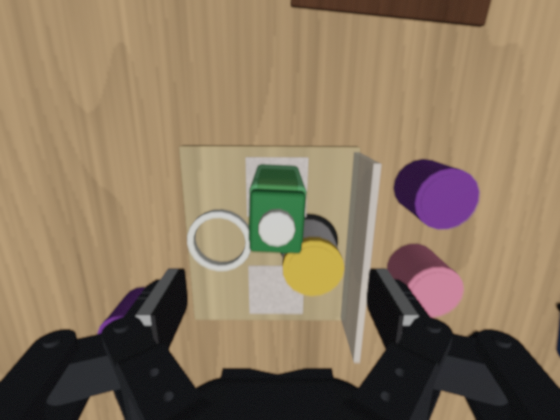

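Dispenser is back (button (277,228.5), expected (276.9,228.1)). Now the bottle.

Emit:
servo_tool:
  motion:
    - [[0.02, -0.4, -0.03, 0, 0, 0], [0.02, -0.7, -0.03, 0, 0, 0], [0.02, -0.9, -0.02, 0, 0, 0], [0.02, -0.9, 0, 0, 0, 0], [0.02, -0.9, 0, 0, 0, 0], [0.02, -0.9, 0, 0, 0, 0], [0.02, -0.9, 0, 0, 0, 0], [0.02, -0.9, 0, 0, 0, 0], [0.02, -0.9, 0, 0, 0, 0], [0.02, -0.9, 0, 0, 0, 0], [0.02, -0.7, 0, 0, 0, 0], [0, -0.5, 0, 0, 0, 0]]

```text
clock: 56.45
position: [0.4712, 0.2472, 0.3717]
ee_rot: [1.0, 0.002, 0.002, 0.002]
ft_force: [-0.1, 0.3, 0.5]
grip_width: 1.001
```

```bash
python3 st.py .4797 .3562 .37 0.3
```

```text
t 56.45 pos [0.4712 0.2472 0.3717] x-axis deg 0.27 zaxis [ 0.004 -0.005 -1.   ] F [-0.1  0.3  0.5] w 1.001 j [ 0.32  0.3  -1.03  1.71  0.27  1.28 -0.77]
shift units [ 0.18  -2.179  0.024]
turn units [ 0.056 -0.047 -0.005]
```

Emit:
servo_tool:
  motion:
    - [[0.03, -0.3, 0, 0.03, -0.02, 0], [0.04, -0.4, 0, 0.02, -0.02, 0], [0.04, -0.5, 0, 0, 0, 0], [0.04, -0.4, 0, 0, 0, 0], [0.03, -0.3, 0, 0, 0, 0], [0, -0.2, 0, 0, 0, 0], [0, -0.08, 0, 0, 0, 0], [0, 0, 0, 0, 0, 0]]

```text
clock: 57.25
position: [0.4709, 0.3692, 0.3711]
ee_rot: [1.0, 0.009, -0.002, -0.0]
ft_force: [0.6, 0.2, -0.6]
grip_width: 0.998
```

```bash
python3 st.py .4797 .3562 .2305 0.3;  python3 - <<'E'
from h import *
w=cams.camera("wrist")
cv2.imwrite(f"pics/wrist20.png",w["color"][:,:,::-1])
print(proj(w,(.4797,.3562,.124)))
b=blobs(w,[105,180,90],[125,255,255],(200,180,360,420))
for k in b[:2]:
    m=cv2.moments(k);u,v=m["m10"]/m["m00"],m["m01"]/m["m00"]; print(u,v,onz(w,u,v,.124))
E
```

```text
t 57.25 pos [0.4709 0.3692 0.3711] x-axis deg 1.04 zaxis [-0.004  0.    -1.   ] F [ 0.6  0.2 -0.6] w 0.998 j [ 0.02  0.47 -1.    1.54  0.4   1.35 -1.  ]
shift units [0.184 0.266 2.812]
turn units [-0.005  0.051  0.148]
[289.54891588 236.62569916]
287.7409411378914 235.27397934087554 [0.47830533 0.3572764  0.124     ]
```

View pics/wrist20.png

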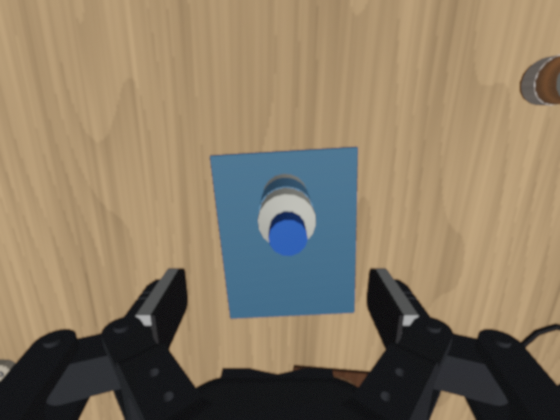

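Emit:
servo_tool:
  motion:
    - [[0.1, 0.14, 0, 0, 0.03, 0.1], [0.06, 0.1, 0.1, 0, 0, 0], [0, 0, 0.3, 0, 0, 0], [0, 0, 0.4, 0, 0, 0], [0, 0, 0.4, 0, 0, 0], [0, 0, 0.3, 0, 0, 0], [0, 0, 0, 0, 0, 0]]

```text
clock: 58.0
position: [0.4818, 0.3504, 0.2894]
ee_rot: [1.0, 0.0, -0.001, 0.002]
ft_force: [-0.6, -1.0, -0.1]
grip_width: 0.998
```

```bash
python3 st.py .4795 .3562 .2305 0.3
```

```text
t 58.0 pos [0.4818 0.3504 0.2894] x-axis deg 0.04 zaxis [-0.001 -0.003 -1.   ] F [-0.6 -1.  -0.1] w 0.998 j [ 0.02  0.54 -0.95  1.64  0.46  1.21 -1.03]
shift units [-0.045 -0.121  1.178]
turn units [ 0.035  0.012 -0.053]
```

Emit:
servo_tool:
  motion:
    - [[-0.03, -0.08, 0, 0.02, 0, -0.04], [-0.01, -0.04, 0.1, 0, 0, 0], [0, 0, 0.2, 0, 0, 0], [0, 0, 0.3, 0, 0, 0], [0, 0, 0.25, 0, 0, 0], [0, 0, 0.15, 0, 0, 0], [0, 0, 0.05, 0, 0, 0], [0, 0, 0, 0, 0, 0]]

```text
clock: 58.8
position: [0.4797, 0.3573, 0.2331]
ee_rot: [1.0, 0.002, -0.0, 0.0]
ft_force: [0.6, -0.2, -0.5]
grip_width: 0.999
```

```bash
python3 st.py .4795 .3562 .2305 0.3
```

```text
t 58.8 pos [0.4797 0.3573 0.2331] x-axis deg 0.27 zaxis [-0. -0. -1.] F [ 0.6 -0.2 -0.5] w 0.999 j [-0.02  0.61 -0.91  1.68  0.52  1.12 -1.07]
shift units [-0.004  0.021  0.052]
turn units [ 0.002  0.004 -0.006]
```

Emit:
servo_tool:
  motion:
    - [[0, 0.02, 0.04, 0, 0, 0], [0, 0, 0, 0, 0, 0], [0, 0, 0, 0, 0, 0]]

```text
clock: 59.1
position: [0.48, 0.3563, 0.2318]
ee_rot: [1.0, 0.002, 0.0, -0.0]
ft_force: [0.3, -0.1, -0.3]
grip_width: 1.004
```

Emit:
servo_tool:
  motion:
    - [[0, 0, 0, 0, 0, 0], [0, 0, 0, 0, 0, 0], [0, 0, 0, 0, 0, 0], [0, 0, 0, 0, 0, 0], [0, 0, 0, 0, 0, 0], [0, 0, 0, 0, 0, 0], [0, 0, 0, 0, 0, 0], [0, 0, 0, 0, 0, 0]]
  jaw: 255
  force: 60

```text
clock: 59.9
position: [0.48, 0.3567, 0.2329]
ee_rot: [1.0, 0.002, 0.001, -0.001]
ft_force: [-0.7, -0.3, 0.3]
grip_width: 0.565
```

```bash
python3 st.py .4795 .3562 .2305 0.3
```

```text
t 59.9 pos [0.48   0.3567 0.2329] x-axis deg 0.26 zaxis [ 0.002  0.001 -1.   ] F [-0.7 -0.3  0.3] w 0.565 j [-0.02  0.6  -0.91  1.68  0.52  1.12 -1.07]
shift units [-0.01   0.009  0.047]
turn units [-0.013 -0.018 -0.008]
```

Emit:
servo_tool:
  motion:
    - [[0, 0, -0.1, 0, 0, 0], [0, 0, -0.3, 0, 0, 0], [0, 0, -0.5, 0, 0, 0], [0, 0, -0.6, 0, 0, 0], [0, 0.1, -0.6, 0, 0, 0], [0, 0.3, -0.6, 0, 0, 0], [0, 0.5, -0.4, 0, 0, 0], [0, 0.5, -0.2, 0, 0, 0], [0, 0.5, 0, 0, 0, 0], [0, 0.5, 0, 0, 0, 0], [0, 0.5, 0, 0, 0, 0], [0, 0.5, 0, 0, 0, 0]]

```text
clock: 61.1
position: [0.477, 0.1863, 0.4145]
ee_rot: [1.0, 0.008, 0.003, -0.002]
ft_force: [-0.1, -0.3, -2.4]
grip_width: 0.559
```

```bash
python3 st.py .4687 -.373 .41 0.3
```

```text
t 61.1 pos [0.477  0.1863 0.4145] x-axis deg 0.96 zaxis [ 0.005  0.003 -1.   ] F [-0.1 -0.3 -2.4] w 0.559 j [ 0.49  0.2  -1.05  1.7   0.18  1.34 -0.58]
shift units [-0.354 11.181  0.054]
turn units [-0.035 -0.06   0.132]
```

Emit:
servo_tool:
  motion:
    - [[-0.01, 0.5, 0, 0, -0.03, 0.05], [-0.01, 0.6, 0, 0, -0.02, 0.05], [-0.01, 0.6, 0, 0, 0, 0], [-0.01, 0.6, 0, 0, 0, 0], [-0.01, 0.6, 0, 0, 0, 0], [-0.01, 0.6, 0, 0, 0, 0], [-0.01, 0.6, 0, 0, 0, 0], [-0.01, 0.6, 0, 0, 0, 0], [-0.01, 0.6, 0, 0, 0, 0], [-0.01, 0.6, 0, 0, 0, 0], [-0.01, 0.6, 0, 0, 0, 0], [-0.01, 0.6, 0, 0, 0, 0]]

```text
clock: 62.3
position: [0.4713, -0.1749, 0.4271]
ee_rot: [1.0, 0.01, 0.006, 0.003]
ft_force: [-0.4, 0.2, -2.0]
grip_width: 0.565
```

```bash
python3 st.py .4687 -.373 .41 0.3
```

```text
t 62.3 pos [ 0.4713 -0.1749  0.4271] x-axis deg 1.19 zaxis [ 0.011 -0.005 -1.   ] F [-0.4  0.2 -2. ] w 0.565 j [ 0.99  0.1  -0.76  1.72  0.08  1.34  0.23]
shift units [-0.137  3.959  0.36 ]
turn units [ 0.058 -0.126  0.177]
```

Emit:
servo_tool:
  motion:
    - [[-0.01, 0.4, 0, 0, -0.05, 0.08], [-0.01, 0.5, 0, 0.03, -0.05, 0.05], [-0.02, 0.5, 0, 0, 0, 0], [-0.02, 0.5, 0, 0, 0, 0], [-0.01, 0.5, 0, 0, 0, 0], [0, 0.4, 0, 0, 0, 0], [0, 0.3, 0, 0, 0, 0], [0, 0.15, 0, 0, 0, 0], [0, 0, 0, 0, 0, 0], [0, 0, 0, 0, 0, 0]]

```text
clock: 63.3
position: [0.47, -0.3429, 0.4325]
ee_rot: [1.0, 0.005, 0.002, 0.001]
ft_force: [1.1, -0.3, -1.6]
grip_width: 0.563
```

```bash
python3 st.py .4687 -.373 .2405 0.3
```

```text
t 63.3 pos [ 0.47   -0.3429  0.4325] x-axis deg 0.59 zaxis [ 0.004 -0.001 -1.   ] F [ 1.1 -0.3 -1.6] w 0.563 j [ 1.09  0.29 -0.65  1.51  0.17  1.4   0.44]
shift units [-0.048  0.596  3.84 ]
turn units [ 0.017 -0.048  0.057]
```

Emit:
servo_tool:
  motion:
    - [[-0.02, 0.25, 0, 0, -0.03, 0.05], [-0.02, 0.25, 0, 0, 0, 0], [0, 0.1, 0.1, 0, 0, 0], [0, 0, 0.3, 0, 0, 0], [0, 0, 0.4, 0, 0, 0], [0, 0, 0.5, 0, 0, 0], [0, 0, 0.5, 0, 0, 0], [0, 0, 0.5, 0, 0, 0], [0, 0, 0.3, 0, 0, 0], [0, 0, 0.2, 0, 0, 0], [0, 0, 0, 0, 0, 0]]

```text
clock: 64.4
position: [0.4674, -0.3719, 0.2794]
ee_rot: [1.0, 0.005, -0.001, -0.001]
ft_force: [-0.5, 0.6, -1.9]
grip_width: 0.565
```

```bash
python3 st.py .4687 -.373 .2405 0.3
```

```text
t 64.4 pos [ 0.4674 -0.3719  0.2794] x-axis deg 0.53 zaxis [-0.002  0.003 -1.   ] F [-0.5  0.6 -1.9] w 0.565 j [ 1.08  0.44 -0.61  1.66  0.27  1.13  0.41]
shift units [0.026 0.025 0.777]
turn units [-0.034  0.018  0.045]
```

Emit:
servo_tool:
  motion:
    - [[0.02, 0.02, 0.1, -0.02, 0.02, 0.04], [0, 0, 0.15, 0, 0, 0], [0, 0, 0.2, 0, 0, 0], [0, 0, 0.15, 0, 0, 0], [0, 0, 0.05, 0, 0, 0], [0, 0, 0, 0, 0, 0], [0, 0, 0, 0, 0, 0]]

```text
clock: 65.1
position: [0.4693, -0.3732, 0.2459]
ee_rot: [1.0, 0.003, 0.001, 0.0]
ft_force: [-0.2, 0.4, -2.2]
grip_width: 0.562
```

```bash
python3 st.py .4687 -.373 .2405 0.3
```

```text
t 65.1 pos [ 0.4693 -0.3732  0.2459] x-axis deg 0.31 zaxis [ 0.003 -0.001 -1.   ] F [-0.2  0.4 -2.2] w 0.562 j [ 1.07  0.48 -0.59  1.68  0.3   1.07  0.39]
shift units [-0.013 -0.003  0.108]
turn units [ 0.009 -0.034  0.002]
```

Emit:
servo_tool:
  motion:
    - [[-0.01, 0, 0.06, 0, -0.03, 0], [0, 0, 0.05, 0, 0, 0], [0, 0, 0, 0, 0, 0], [0, 0, 0, 0, 0, 0]]

```text
clock: 65.5
position: [0.4691, -0.3734, 0.241]
ee_rot: [1.0, 0.003, 0.001, 0.001]
ft_force: [-0.1, -0.8, -2.7]
grip_width: 0.563
```

```bash
python3 st.py .4687 -.373 .2405 0.3
```

```text
t 65.5 pos [ 0.4691 -0.3734  0.241 ] x-axis deg 0.3 zaxis [ 0.001 -0.002 -1.   ] F [-0.1 -0.8 -2.7] w 0.563 j [ 1.06  0.49 -0.59  1.68  0.3   1.06  0.39]
shift units [-0.008 -0.009  0.01 ]
turn units [ 0.024 -0.016 -0.   ]
```

Emit:
servo_tool:
  motion:
    - [[0, 0, 0.02, 0, 0, 0], [0, 0, 0, 0, 0, 0], [0, 0, 0, 0, 0, 0]]

```text
clock: 65.8
position: [0.4692, -0.3737, 0.241]
ee_rot: [1.0, 0.003, 0.001, 0.002]
ft_force: [-0.3, -0.7, -2.2]
grip_width: 0.563
```

Emit:
servo_tool:
  motion:
    - [[0, 0, 0, 0, 0, 0], [0, 0, 0, 0, 0, 0], [0, 0, 0, 0, 0, 0], [0, 0, 0, 0, 0, 0], [0, 0, 0, 0, 0, 0], [0, 0, 0, 0, 0, 0], [0, 0, 0, 0, 0, 0], [0, 0, -0.2, 0, 0, 0], [0, 0, -0.5, 0, 0, 0], [0, 0, -0.8, 0, 0, 0], [0, 0, -0.8, 0, 0, 0], [0, 0, -0.5, 0, 0, 0]]
  jaw: 0

```text
clock: 67.0
position: [0.4682, -0.3725, 0.3848]
ee_rot: [1.0, 0.003, -0.001, -0.001]
ft_force: [-0.1, -0.5, -0.1]
grip_width: 1.001
```

Emit:
servo_tool:
  motion:
    - [[0, 0.1, -0.3, 0, 0, 0], [0, 0.4, -0.2, 0, 0, 0], [0, 0.5, 0, 0, 0, 0], [0, 0.5, 0, 0, 0, 0], [0, 0.5, 0, 0, 0, 0], [0, 0.4, 0, 0, 0, 0], [0, 0.2, 0, 0, 0, 0], [0, 0, 0, 0, 0, 0], [0, 0, 0, 0, 0, 0]]

```text
clock: 67.9
position: [0.4705, -0.5039, 0.4254]
ee_rot: [1.0, 0.005, 0.005, 0.004]
ft_force: [0.7, 0.9, 0.5]
grip_width: 1.002
```

```bash
sed -n 1,10p meas.py > m2.py; cat >> m2.py <<'E'
for n,u in (("top",c),("scene",s)): cv2.imwrite(f"pics/{n}_end.png",u["color"][:,:,::-1])
ell(c,[105,180,120],[125,255,255],(430,200,475,235),.132,"bcap top")
ell(s,[105,180,120],[125,255,255],(140,140,165,160),.132,"bcap scene")
ell(c,[0,0,150],[180,40,255],(385,208,402,225),.13,"button top")
ell(s,[0,0,150],[180,40,255],(185,150,203,166),.13,"button scene")
ell(c,[20,150,120],[35,255,255],(390,185,440,225),.071,"yellow top")
ell(c,[0,0,0],[180,255,50],(225,165,262,210),.071,"black top")
ell(s,[0,0,0],[180,255,50],(280,210,320,260),.071,"black scene")
ell(c,[0,0,140],[180,50,255],(390,230,430,270),.024,"ring")
E
python3 m2.py; python3 st.py
```

```text
bcap top [456.1 216.6] r 7.0 -> [ 0.4673 -0.3758]
bcap scene [151.  147.5] r 5.1 -> [ 0.4703 -0.3754]
button top [394.7 217.1] r 6.1 -> [ 0.4683 -0.252 ]
button scene [194.1 158.5] r 4.3 -> [ 0.4702 -0.2516]
yellow top [416.2 204.1] r 13.5 -> [ 0.5032 -0.3157]
black top [241.7 186.6] r 13.6 -> [0.5469 0.0625]
black scene [301.6 229.4] r 12.2 -> [0.5556 0.0652]
ring [409.4 249.6] r 15.7 -> [ 0.407  -0.3099]
t 68.0 pos [ 0.4705 -0.5036  0.4255] x-axis deg 0.62 zaxis [ 0.009 -0.008 -1.   ] F [-0.6  0.   0.6] w 1.001 j [ 1.12  0.52 -0.57  1.21  0.27  1.47  0.6 ]
```

View pics/top_end.png

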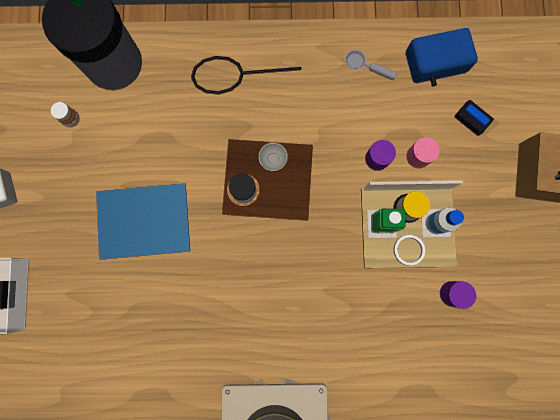

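View pics/scene_end.png

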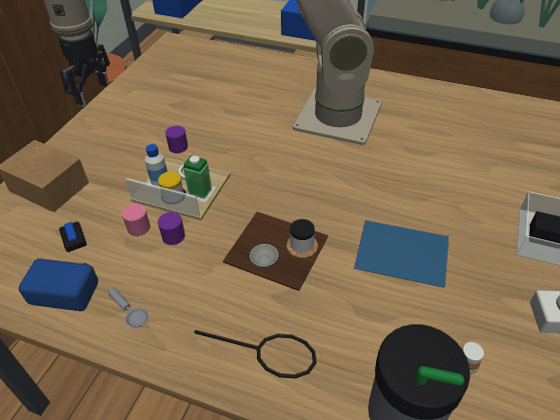

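Final pictures: the yellow tin is on the disc (416,204), the black one on the coaster (242,187), dispenser and bottle on their marks, ring and dish unchanged, and the arm is clear.

```bash
python3 -c "
from workcell import order
print(order.hand_in())"
```

```text
the job is handed in; nothing more can be done
None
```

I finished the exchange in the required order and handed it in at about 68 s of the allowed 141 s. The hand-in gives no verdict.

I moved the dispenser and bottle to the mat, and stood the empty black-capped tin on the coaster. Next I stood the fresh yellow-capped tin on the black disc, then returned the dispenser and bottle to their marks. All four looked upright in every picture I took, and the contact forces I saw stayed within about 3 N.

Last checks:

| Item | Result |
|---|---|
| Bottle | within about 2 mm of its start |
| Dispenser | within about 1 mm of its start |
| Fresh tin | about 1–2 mm from the disc centre |
| Empty tin | about 1 mm from the coaster centre, measured in the wrist view when it was placed |
| Ring | unmoved, to less than 1 mm |
| Dish | looks unmoved in the pictures, not measured |

**Disagreement:** in the final pictures, the two fixed cameras put the empty tin at x = 0.547 and 0.556, against the coaster's 0.552. The cause is probably that the colour mask caught part of the tin's dark side. Both are within the 15 mm limit and fall on either side of the coaster's value.

**Grip reading:** the gripper showed about 48 mm on the 50 mm bottle. The grip held, and I did not look for the cause.

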